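Lay out the brownie display on the bakery counter

ROBOT

A 6-joint arm with a two-finger parallel gripper is mounted at the origin on a cart in front of the work surface, level with it; the furniture and walls round the work are solid. World frame = base frame: x ahead of the robot, y to its left, z up, the work surface at z = 0. Lengths are in m, angles in degrees, forces in N, time in s.
With the tool pointing down it reaches from about 0.4 to 0.825 m from the base axis. Payload 7 kg.
Tool frame: the origin (TCP) lies midway between the tips of the shut fingers; the grasp point (between the pads) lies 19 mm behind it; z points along the fingers, x is the direction in which the jaws open and shut, and the axes are right-handed (so a half turn about z gives the same grasp; the last joint's range is limited). The gripper opens to 88 mm and grips with 3 to 60 N. Pads are 19 mm wide; open, the fingers measure 130 mm over their backs; the gripper's body (78 mm by 193 mm) begins 47 mm behind the grasp point.
Start: joints at [-54.081, 20.546, 0.682, 0, -70.136, -16.507], TCP at [0.224, -0.637, 0.2] pointing down, gripper open.
Joint ranges: [-176.03, 176.03], [-82.01, 121.73], [-58.28, 71.71], [-173.87, 95.51], [-174.79, -0.11], [-173.66, 173.66]. Speed limits (degrees/s): [136.94, 136.94, 172.46, 180, 180, 180].

INTERFACE

Orientations are given as [roll, pitch, yaw] about the fixed x, y, z axes, in that order (R = Rz(yaw) Ry(pitch) Rx(roll)).
In Python, from plant import ctrl, vision, nets gives the robot as it stands.
- The arm moves only by the shell command python3 -m jog 'ROWS'. ROWS is text: rows parted by semicolons, each of 7 numbers parted by spaces: the turn, a rotation vector about the tool's x, y, z in units of 0.1 rad (1.0 is 0.1 rad), then the shift along the tool's x, y, z in units of 4 cm (1.0 is 4 cm), then the opening, from -1 (shut) to 1 (fully open). In form: rx ry rz x y z jaw; .... A call has 1 to 8 rows; each row shifts and turns the commanded pose from where the row before left it, along the tool's axes as they then stand; what a row does not reach is not made up. A row lasts 1/8 s, in which the tool goes at most 62.5 mm and 10.7 degrees, less where a joint would pass 70% of its speed; a pose out of reach is approached as far as the arm can. A call with a number of a shift or a turn outside -1 to 1 is refused whole. A call with a gripper value outside its range is refused whole. The fingers move at their own pace and stop on an object; the grip force is fixed at half the most. Time passes only in rows, so rows that do not move let the fingers close. It gives the time, the measured TCP pose, the force and the opening at its end, in the units of the state.
- ctrl.get_obs(): the state, without advancing time (a new reading comes with each control period).
- vision.snapshot(name): name is "side" or "top"; returns (picture, depth): 420x560x3 uint8, red, green, blue; 420x560 float32, m along the optical axis (not along the pixel's ray), 0 where there is no reading.
- vision.camera_info(name): a dict with "camera_matrix" (3x3 intrinsics, pixels), "camera_from_world" (4x4, takes a point from world to camera coordinates). Camera axes: x right, y down, z forward; pixel columns grow to the right and rows downward; lengths in m; the calibration is good to about 2 mm. A picture is of the moment at which its call begins. camera_info takes no time and is no camera call.
- ctrl.close_job(): hands the job in, once; it reports no verdict.
Trained networks look in the newest picture that a camera, given by its name, has taken for a name from the list of things; names that differ only in an ending like _2 or _b are one class to them, and where a whole thing is asked for, a point or a joint stands for the part that bears it (a point fixed in the world has none). Each returns a list of dicts, best first, with "score" (0 to 1); they miss things now and then, are a little off and sometimes report something else, mostly with a low value. They report only what shows in the picture. A call takes as long as a camera call. They do not tell look-alikes from the thing itself.
- nets.boxes_of(target, camera): "location" ([x, y, z] in m, in world coordinates, good to about 4 mm: the middle of the surface that is visible of it).
The state is a dict: "clock": time; "joint_pos": joint angles; "qvel": joint speeds; "tau": joint torques, N m; "tool_pos": TCP position; "orientation": TCP orientation; "force": force on the tool from outside, world axes, zero at the start; "moment": the same for the moment, N m; "opening": finger opening in m.
Only numpy, scipy, OpenCV 4.12 (cv2) and the standard library are available. Lean on these libraries where they do the work, as an engineer would, in place of code of your own. Each camera call takes 0.05 s, during which the arm holds its last target.

TASK

Set out the brownie display: lay the small wooden riser flat in the middle of the round wooden board, and the brownie flat in the middle of the riser, long sides the same way. Then stand the sugar shaker upright halfway between the board and the round white ramekin, and the honey jar upright halfway between the board and the square butter dish, each in line with the two. Let go of everything and leave the two chalk pens and the tape roll where they lie.

Things in the scene. Friction and masses are not known exactly. Their poses are not given: they have to be found in the camera images.
- wooden_riser: small light-wood display riser, a low bench 58 mm (own x) by 84 mm (own y) by 36 mm high, flat top 12 mm thick on two 10 mm side walls that run along y; loose, 0.1 kg; origin at the centre of its underside, z up. Starts with its long side pointing roughly away from the robot, close beside the round board on its left or right; fingers closing left-right can take it across its 58 mm
- brownie: chocolate brownie, a rough dark-brown block 58 mm (own x) by 76 mm (own y) by 36 mm high, loose, 80 g; origin at the centre of its underside, z up. Starts with its long side pointing roughly away from the robot, close beside the round board on its left or right; fingers closing left-right can take it across its 58 mm. On the side of the board that the riser is not
- sugar_shaker: white icing-sugar shaker, upright round can: body 64 mm in diameter up to z = 87 mm, rounded lid 67 mm in diameter above, 114 mm high in all, loose, about 0.28 kg; origin at the centre of its underside, z up. Starts in front of one end of the row, on a wooden flap that extends the worktop, flush with it (z = 0)
- honey_jar: small upright amber glass honey jar with a brass lid, 54 mm in diameter, 75 mm high, loose, about 0.18 kg; origin at the centre of its underside, z up. Starts in front of the other end of the row, on the same flap (top z = 0)
- round_board: small round dark wooden board, 88 mm in diameter, 8 mm thick, fixed on the worktop; origin at the centre of its underside (its top is at z = 8 mm); x points away from the robot, y to its left. Ramekin and butter dish stand left and right of it, one each side. A glass screen 0.55 m high stands upright along y behind the whole row, its face about 100 mm beyond the board's centre
- ramekin: round white ramekin (open porcelain cup), 82 mm in diameter, 48 mm high, does not move; 230 to 242 mm from the board, centre to centre; origin at the centre of its underside
- butter_dish: low square butter dish: light wooden base 78 x 78 mm, white lid 64 mm square with a small knob, 46 mm high in all, does not move; 230 to 242 mm from the board, centre to centre; origin at the centre of its underside
- chalk_pen_white: white chalk pen with a black cap, 15 mm thick, 134 mm long (own y), lying left-right near the glass behind the brownie or the riser; loose bystander. Origin: centre of its underside
- chalk_pen_red: red chalk pen with a black cap, 15 mm thick, 134 mm long (own y), lying left-right near the glass behind the brownie or the riser; loose bystander. Origin: centre of its underside
- tape_roll: brown roll of bag tape lying flat, 76 mm in diameter, 18 mm high, at the left of the row; loose bystander. Origin: centre of its underside
Not all that is in view belongs to the job. What is shaped like the ramekin but green is not meant.

How it is judged (in metres and radians):
At the end, for the whole second after the job is handed in: Riser flat on the board, brownie flat on the riser (each within 15 mm of centre, parallel within 15 deg). Shaker upright, its centre within 134 mm of board and ramekin centres; honey jar likewise with board and butter dish; both within 18 mm of the board's left-right line. All at rest (horizontal distance between wooden_riser and round_board below 0.015 m and height (world z) of wooden_riser between 0.003 and 0.014 m and horizontal distance between brownie and wooden_riser below 0.015 m and height (world z) of brownie between 0.036 and 0.052 m and angle between each of brownie, wooden_riser's own z axis and vertical below 0.12 rad and angle between the x axis of brownie and the x axis of wooden_riser, either way round below 0.26 rad and horizontal distance between each of sugar_shaker, honey_jar and round_board below 0.134 m and horizontal distance between sugar_shaker and ramekin below 0.134 m and x of sugar_shaker in the frame of round_board between -0.018 and 0.018 m and height (world z) of sugar_shaker between -0.006 and 0.006 m and angle between each of sugar_shaker, honey_jar's own z axis and vertical below 0.1 rad and horizontal distance between honey_jar and butter_dish below 0.134 m and x of honey_jar in the frame of round_board between -0.018 and 0.018 m and height (world z) of honey_jar between -0.006 and 0.006 m and linear speed of each of brownie, wooden_riser, sugar_shaker, honey_jar below 0.02 m/s and angular speed of each of brownie, wooden_riser, sugar_shaker, honey_jar below 0.2 rad/s); the robot touches nothing.
It fails at once if the white chalk pen is pushed more than 25 mm from its place (distance of chalk_pen_white from where it was at the start of the episode above 0.025 m).
It fails at once if the red chalk pen is pushed more than 25 mm from its place (distance of chalk_pen_red from where it was at the start of the episode above 0.025 m).
It fails at once if the tape roll is pushed more than 25 mm from its place (distance of tape_roll from where it was at the start of the episode above 0.025 m).
It also fails if it takes over 109 s, if anything falls off the work surface, if the arm or the gripper's body presses on something with over 40 N, if the wrist force passes 120 N, or if a joint passes its speed limit or range.

## Working session

There is one attempt and no reset: what is moved stays moved. The work goes in short steps, Python scripts to look and compute and a shell command to move; the robot and the scene stay as the last step left them, time stands still between calls to the robot, and variables do not carry over. Pictures are saved under pics/ and viewed, and the job is handed in when it is done.

```bash
ls; mkdir -p pics
python3 - <<'E'
from plant import ctrl, vision, nets
import cv2
print(ctrl.get_obs())
for n in ("top","side"):
    p,d=vision.snapshot(n); cv2.imwrite(f"pics/{n}0.png",p[:,:,::-1])
    for t in "wooden_riser brownie sugar_shaker honey_jar round_board ramekin butter_dish chalk_pen_white chalk_pen_red tape_roll".split():
        print(n,t,[(r['score'],[round(float(v),3) for v in r['location']]) for r in nets.boxes_of(t,n)][:3])
print(ctrl.get_obs()['clock'])
E
```

```text
pics
{'clock': 0.0, 'joint_pos': array([-5.40794354e+01,  2.05914596e+01,  6.32621604e-01, -1.95761176e-02,
       -7.01359111e+01, -1.65065208e+01]), 'qvel': array([-0.08098274,  0.03326147, -0.16481133,  0.04601296,  0.03642466,
       -0.15969297]), 'tau': array([-3.11994211e-05, -5.82718170e+01,  2.93067813e+01,  6.99763834e+00,
        6.82072263e-03, -1.55803073e-04]), 'tool_pos': array([ 0.22414399, -0.63612104,  0.19891541]), 'orientation': array([-1.79990721e+02, -9.60731928e-02,  1.09407369e+02]), 'force': array([-0.64254844, -0.14948632,  0.21504243]), 'moment': array([ 0.02335917, -0.00714414, -0.04085215]), 'opening': 0.08783990307445007}
top wooden_riser [(0.89, [0.421, 0.087, 0.038])]
top brownie [(0.9, [0.429, -0.145, 0.02]), (0.5, [0.418, 0.089, 0.035])]
top sugar_shaker [(0.28, [0.421, 0.087, 0.037])]
top honey_jar [(0.88, [0.329, 0.27, 0.073])]
top round_board [(0.91, [0.423, -0.032, 0.005]), (0.25, [0.432, 0.204, 0.008])]
top ramekin [(0.79, [0.355, 0.403, 0.003]), (0.73, [0.433, 0.208, 0.008])]
top butter_dish [(0.79, [0.422, -0.261, 0.029]), (0.71, [0.497, -0.148, 0.012])]
top chalk_pen_white [(0.67, [0.498, -0.15, 0.015])]
top chalk_pen_red [(0.57, [0.494, 0.076, 0.01])]
top tape_roll [(0.81, [0.476, 0.418, 0.018])]
side wooden_riser [(0.73, [0.424, 0.096, 0.039])]
side brownie [(0.53, [0.426, -0.135, 0.021])]
side sugar_shaker [(0.57, [0.336, -0.273, 0.065])]
side honey_jar [(0.97, [0.334, 0.293, 0.051]), (0.61, [0.428, 0.223, 0.03])]
side round_board [(0.51, [0.427, -0.028, 0.007])]
side ramekin [(0.97, [0.36, 0.395, 0.024]), (0.9, [0.428, 0.222, 0.032])]
side butter_dish [(0.92, [0.427, -0.243, 0.031])]
side chalk_pen_white [(0.43, [0.499, -0.133, 0.012])]
side chalk_pen_red [(0.6, [0.497, 0.091, 0.012]), (0.55, [0.431, -0.24, 0.031])]
side tape_roll [(0.85, [0.473, 0.435, 0.017])]
1.1
```

View pics/top0.png

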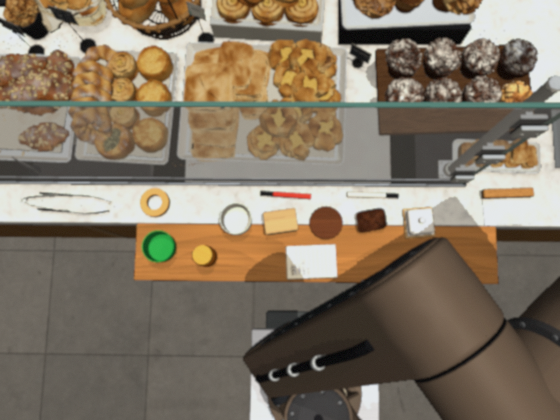

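View pics/side0.png

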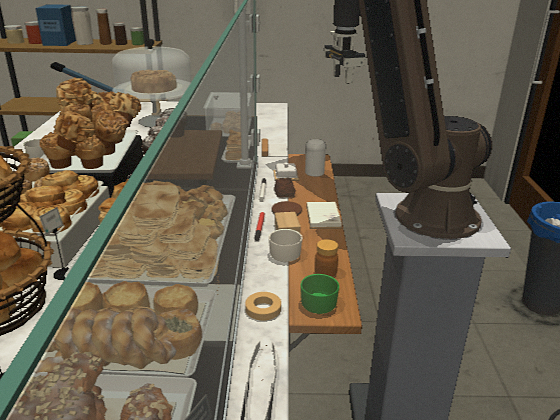

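The top view shows the row from left to right: tape (155,202), ramekin (235,219), riser (280,221), board (325,222), brownie (371,220) and butter dish (418,220). The honey jar is at (203,255), in front of the left end. The green look-alike is at (158,247), and the arm hides the shaker. The side view shows the shaker at (315,157). Next I'll measure with depth.

```bash
cat > h.py <<'E'
from plant import ctrl, vision, nets
import numpy as np, cv2
def cloud(n):
    p,d=vision.snapshot(n); ci=vision.camera_info(n); K=np.array(ci['camera_matrix']); T=np.linalg.inv(np.array(ci['camera_from_world']))
    v,u=np.mgrid[0:d.shape[0],0:d.shape[1]]
    P=np.stack([(u-K[0,2])/K[0,0]*d,(v-K[1,2])/K[1,1]*d,d],-1)@T[:3,:3].T+T[:3,3]
    P[d==0]=np.nan
    return p,P,T
def box(P,p,x,y,z):
    m=(P[...,0]>x[0])&(P[...,0]<x[1])&(P[...,1]>y[0])&(P[...,1]<y[1])&(P[...,2]>z[0])&(P[...,2]<z[1])
    return m
def rep(name,Q):
    if len(Q)<4: print(name,len(Q)); return
    lo,hi=np.percentile(Q[:,:2],2,0),np.percentile(Q[:,:2],98,0)
    r=cv2.minAreaRect((Q[:,:2]*1000).astype(np.float32))
    print(name,len(Q),'mid',((lo+hi)/2).round(4),'ext',(hi-lo).round(3),'mean',Q.mean(0).round(4),'rect',np.round(r[0],1),np.round(r[1],1),round(r[2],1))
E
cat > m.py <<'E'
from h import *
for n in ('top','side'):
    p,P,T=cloud(n); print(n,'cam',T[:3,3].round(2))
    R=dict(riser=((.36,.49),(.03,.15),(.028,.045)),brownie=((.36,.48),(-.2,-.09),(.025,.05)),board=((.36,.49),(-.09,.03),(.004,.014)),
     ramekin=((.36,.49),(.15,.27),(.03,.06)),butter=((.36,.49),(-.31,-.2),(.006,.06)),honey=((.28,.4),(.22,.34),(.04,.09)),shaker=((.27,.4),(-.34,-.2),(.02,.13)),
     penr=((.48,.52),(0,.17),(.005,.025)),penw=((.48,.52),(-.23,-.06),(.005,.025)),tape=((.42,.53),(.37,.48),(.008,.03)),paper=((.25,.4),(-.1,.1),(-.01,.03)))
    for k,v in R.items():
        m=box(P,p,*v); rep(k,P[m]);
E
python3 m.py
```

```text
top cam [0.24 0.04 1.3 ]
riser 734 mid [0.4248 0.0905] ext [0.059 0.08 ] mean [0.4246 0.0907 0.0378] rect [425.1  90.7] [58.3 83.7] 8.6
brownie 323 mid [ 0.4333 -0.1497] ext [0.054 0.057] mean [ 0.4363 -0.1542  0.0297] rect [ 432.2 -146.8] [55.7 65.2] 10.7
board 1112 mid [ 0.4279 -0.0289] ext [0.114 0.107] mean [ 0.426  -0.0287  0.0087] rect [424.7 -29.9] [128.8 119.4] 0.1
ramekin 201 mid [0.4297 0.2039] ext [0.079 0.079] mean [0.4349 0.2084 0.0453] rect [430.  203.8] [80.7 79.9] 0.7
butter 942 mid [ 0.4275 -0.2579] ext [0.082 0.087] mean [ 0.4256 -0.2602  0.0276] rect [ 425.9 -254.1] [126.3 108.3] 0.4
honey 390 mid [0.3344 0.2771] ext [0.049 0.047] mean [0.3337 0.2755 0.071 ] rect [350.4 255.2] [ 50.1 107. ] 37.0
shaker 43 mid [ 0.3968 -0.2651] ext [0.005 0.053] mean [ 0.3977 -0.2603  0.031 ] rect [ 396.2 -266.4] [ 7.  57.1] 0.5
penr 389 mid [0.4996 0.0883] ext [0.037 0.147] mean [0.4983 0.0833 0.0131] rect [499.8  88.4] [ 38.2 163.2] 0.5
penw 379 mid [ 0.4996 -0.1435] ext [0.036 0.153] mean [ 0.4989 -0.148   0.0132] rect [ 500.  -145.1] [ 39.8 167.3] 0.3
tape 690 mid [0.4834 0.4255
[... 826 characters left out ...]
4 mid [0.3404 0.2777] ext [0.059 0.059] mean [0.3355 0.2899 0.0621] rect [349.7 257.9] [ 53.2 111.3] 36.0
shaker 607 mid [ 0.3345 -0.2823] ext [0.062 0.044] mean [ 0.3357 -0.275   0.0713] rect [ 353.  -279.3] [109.8  62.8] 15.6
penr 151 mid [0.4974 0.0807] ext [0.018 0.135] mean [0.4974 0.0864 0.0119] rect [497.7  81.4] [140.4  14.7] 86.9
penw 100 mid [ 0.4989 -0.1438] ext [0.014 0.134] mean [ 0.4986 -0.1408  0.012 ] rect [ 499.  -147.6] [145.6  14.3] 88.7
tape 770 mid [0.4832 0.4268] ext [0.088 0.082] mean [0.4816 0.4273 0.0166] rect [482.3 424.6] [ 90.2 108.9] 0.2
paper 1466 mid [3.346e-01 1.000e-04] ext [0.12  0.191] mean [0.3351 0.0192 0.0075] rect [3.355e+02 3.000e-01] [128.5 199.8] 0.5
```

Run:
```python
from h import *
p,P,T=cloud('top')
c=p[170:290,130:450]; cv2.imwrite('pics/z1.png',cv2.resize(c,None,fx=2.5,fy=2.5,interpolation=cv2.INTER_CUBIC)[:,:,::-1])
p2,P2,_=cloud('side')
c=p2[120:330,230:350]; cv2.imwrite('pics/z2.png',cv2.resize(c,None,fx=2.8,fy=2.8,interpolation=cv2.INTER_CUBIC)[:,:,::-1])
hsv=cv2.cvtColor(p,cv2.COLOR_RGB2HSV)
v=hsv[...,2]
for k,(x,y) in dict(brownie=((.37,.485),(-.2,-.085)),board=((.36,.485),(-.085,.03))).items():
    m=box(P,p,x,y,(-.02,.06))&(v<120)
    ok,lab,st,ce=cv2.connectedComponentsWithStats(m.astype(np.uint8))
    i=1+np.argmax(st[1:,4]); m=lab==i
    print(k,st[i],ce[i],'z',np.nanpercentile(P[m][:,2],[5,50,95]).round(3)); rep(k,P[m])
```

```text
brownie [356 209  31  24 592] [370.47804054 220.22804054] z [0.016 0.025 0.034]
brownie 592 mid [ 0.4286 -0.1413] ext [0.053 0.069] mean [ 0.4292 -0.1404  0.0248] rect [ 430. -141.] [53.4 73. ] 9.1
board [310 223  31  16 299] [324.06354515 230.17056856] z [0.006 0.01  0.014]
board 299 mid [ 0.4028 -0.0234] ext [0.037 0.07 ] mean [ 0.4043 -0.0223  0.0097] rect [403.5 -24.7] [40.  77.8] 0.3
```

View pics/z1.png

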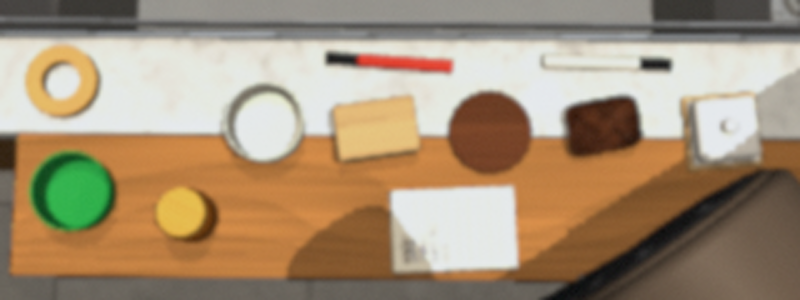

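View pics/z2.png

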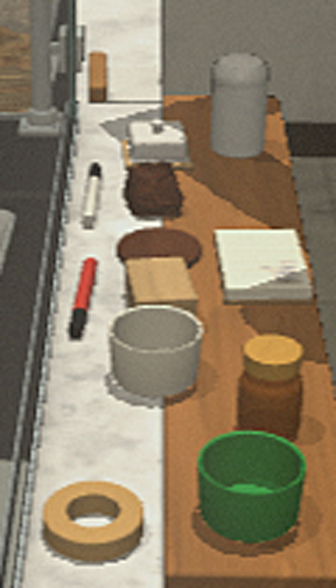

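Run:
```python
from h import *
p,P,T=cloud('top')
hsv=cv2.cvtColor(p,cv2.COLOR_RGB2HSV)
print('board hsv',hsv[228,325],hsv[210,325],'flap',hsv[245,330],'z',P[222,325])
ci=vision.camera_info('top');K=np.array(ci['camera_matrix']);T=np.linalg.inv(np.array(ci['camera_from_world']))
def onplane(u,v,z):
    r=T[:3,:3]@np.array([(u-K[0,2])/K[0,0],(v-K[1,2])/K[1,1],1]); return T[:3,3]+r*(z-T[2,3])/r[2]
m=((hsv[...,2]<135)&(hsv[...,1]>100)).astype(np.uint8); m[:200]=0;m[245:]=0;m[:,:300]=0;m[:,350:]=0
c=max(cv2.findContours(m,0,cv2.CHAIN_APPROX_NONE)[0],key=cv2.contourArea); print('bbox',cv2.boundingRect(c))
pts=np.array([onplane(u,v,.008)[:2] for u,v in c[:,0]])
print('board',cv2.minEnclosingCircle((pts*1000).astype(np.float32)),cv2.fitEllipse((pts*1000).astype(np.float32)))
for u in (200,325,420):
    print('rail',u,[(v,P[v,u].round(3).tolist()) for v in range(174,190,2)])
p,P,T=cloud('side')
cv2.imwrite('pics/grip.png',cv2.resize(p[0:120,290:410],None,fx=5,fy=5)[:,:,::-1])
m=box(P,p,(.0,.5),(-.85,-.4),(.15,.6))
for z in np.arange(.15,.5,.02):
    Q=P[m&(P[...,2]>z)&(P[...,2]<z+.02)]
    if len(Q):
        a=np.radians(109.4); l=(Q[:,:2]-[.224,-.636])@np.array([[np.cos(a),np.sin(a)],[-np.sin(a),np.cos(a)]]).T
        print(round(z,2),len(Q),np.percentile(l,[1,99],0).round(3).tolist())
```

```text
board hsv [ 11 169 119] [ 10 168 109] flap [ 20  10 222] z [ 0.42580199 -0.0247553   0.00919206]
bbox (309, 208, 33, 31)
board ((422.7328186035156, -25.196380615234375), 42.26007843017578) ((423.35467529296875, -25.789289474487305), (80.23402404785156, 81.46955871582031), 19.395130157470703)
rail 200 [(174, [0.528, 0.286, 0.107]), (176, [0.528, 0.29, 0.088]), (178, [0.529, 0.296, 0.06]), (180, [0.528, 0.299, 0.041]), (182, [0.527, 0.303, 0.023]), (184, [0.523, 0.305, 0.014]), (186, [0.52, 0.307, 0.003]), (188, [0.514, 0.306, 0.005])]
rail 325 [(174, [0.527, -0.019, 0.118]), (176, [0.528, -0.02, 0.096]), (178, [0.528, -0.022, 0.072]), (180, [0.529, -0.023, 0.048]), (182, [0.529, -0.024, 0.025]), (184, [0.523, -0.024, 0.025]), (186, [0.523, -0.025, 0.003]), (188, [0.518, -0.025, 0.0])]
rail 420 [(174, [0.528, -0.247, 0.123]), (176, [0.528, -0.252, 0.101]), (178, [0.527, -0.255, 0.085]), (180, [0.528, -0.262, 0.059]), (182, [0.529, -0.268, 0.032]), (184, [0.526, -0.271, 0.021]), (186, [0.524, -0.274, 0.005]), (188, [0.52, -0.275, 0.001])]
0.21 13 [[-0.051, -0.012], [0.057, 0.009]]
0.23 77 [[-0.06, -0.015], [0.065, 0.01]]
0.25 81 [[-0.066, -0.016], [0.069, 0.009]]
0.27 63 [[-0.068, -0.017], [0.077, 0.01]]
0.29 212 [[-0.082, -0.045], [0.095, 0.036]]
0.31 225 [[-0.09, -0.044], [0.102, 0.035]]
0.33 234 [[-0.084, -0.044], [0.102, 0.03]]
0.35 109 [[-0.05, -0.029], [0.025, 0.023]]
0.37 120 [[-0.041, -0.043], [0.024, 0.032]]
0.39 124 [[-0.038, -0.042], [0.041, 0.03]]
0.41 128 [[-0.009, -0.05], [0.051, 0.032]]
0.43 160 [[-0.006, -0.048], [0.052, 0.03]]
0.45 164 [[-0.009, -0.05], [0.052, 0.037]]
0.47 161 [[-0.023, -0.049], [0.051, 0.024]]
0.49 100 [[-0.008, -0.051], [0.054, 0.018]]
```

View pics/grip.png

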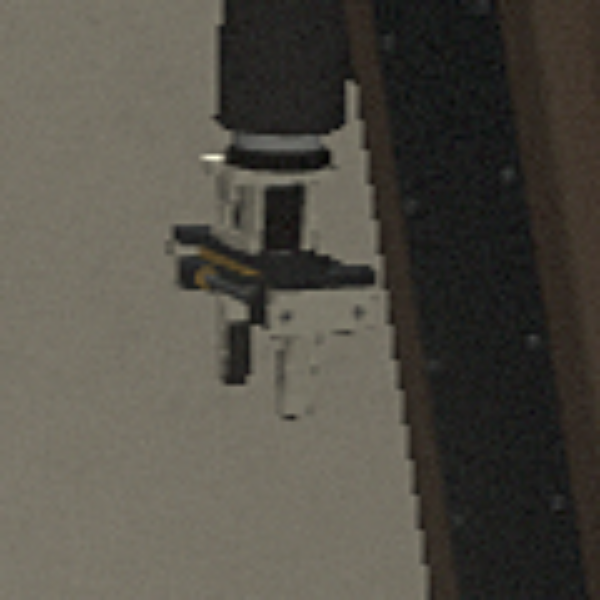

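```bash
python3 -m jog '0 0 -1 0 0 0 1; 0 0 -1 0 0 0 1; 0 0 -1 0 0 0 1; 0 0 -1 0 0 0 1; 0 0 -1 0 0 0 1; 0 0 -1 0 0 0 1; 0 0 -1 0 0 0 1; 0 0 -1 0 0 0 1'; python3 -m jog '0 0 -1 0 0 0 1; 0 0 -1 0 0 0 1; 0 0 -1 0 0 0 1; 0 0 -1 0 0 0 1; 0 0 -0.32 0 0 0 1; 0 0 0 -0.5 1 0 1; 0 0 0 -0.5 1 0 1; 0 0 0 -0.5 1 0 1'; python3 -m jog '0 0 0 -0.5 1 0 1; 0 0 0 -0.5 1 0 1; 0 0 0 -0.5 1 0 1;  0 0 0 -0.5 1 0 1; 0 0 0 -0.4 1 0 1; 0 0 0 -0.4 1 0 1; 0 0 0 -0.4 1 0 1; 0 0 0 0 0 0 1'
```

```text
clock: 2.4
tool_pos: [0.2243, -0.6366, 0.1999]
orientation: [-180.0, -0.0, 155.4]
force: [0.1, 0.2, -0.4]
opening: 0.0876
clock: 3.4
tool_pos: [0.2847, -0.5155, 0.1998]
orientation: [-180.0, 0.0, 179.9]
force: [0.4, -0.3, 0.3]
opening: 0.0875
clock: 4.4
tool_pos: [0.4133, -0.2347, 0.2003]
orientation: [180.0, 0.1, -179.9]
force: [-0.8, -0.3, 0.4]
opening: 0.0876
```

```bash
python3 -m jog '0 0 0 0.2 1 0 1; 0 0 0 0 1 0 1; 0 0 0 0 1 0 1; 0 0 0 0 1 0 1; 0 0 0 0 1 0 1; 0 0 -0.5 0 1 0 1; 0 0 -0.5 0 1 0 1; 0 0 -0.5 0 1 0 1'
cat > m2.py <<'E'
from h import *
import sys
p,P,T=cloud('top'); cv2.imwrite('pics/'+sys.argv[1]+'.png',cv2.resize(p[170:290,130:450],None,fx=2.5,fy=2.5,interpolation=cv2.INTER_CUBIC)[:,:,::-1])
R=dict(riser=((.36,.49),(.03,.15),(.028,.045)),honey=((.28,.4),(.22,.33),(.065,.09)),shaker=((.27,.4),(-.34,-.2),(.1,.13)),ram=((.36,.49),(.15,.27),(.035,.06)),but=((.36,.49),(-.31,-.2),(.02,.06)))
for k,v in R.items(): rep(k,P[box(P,p,*v)])
p2,P2,T=cloud('side')
for k,v in R.items(): rep('s '+k,P2[box(P2,p2,*v)])
o=ctrl.get_obs(); print(o['clock'],o['tool_pos'],o['orientation'])
E
python3 m2.py c1
```

```text
clock: 5.4
tool_pos: [0.3984, 0.0839, 0.2001]
orientation: [180.0, 0.0, -171.4]
force: [0.7, -0.9, 0.5]
opening: 0.0875
riser 105 mid [0.4117 0.0809] ext [0.034 0.066] mean [0.4046 0.0825 0.0372] rect [404.2  78.5] [27.4 73.9] 24.4
honey 0
shaker 599 mid [ 0.334  -0.2956] ext [0.059 0.057] mean [ 0.3329 -0.2943  0.1113] rect [ 333.1 -296.4] [64.8 63.4] 44.5
ram 0
but 643 mid [ 0.4275 -0.2655] ext [0.062 0.062] mean [ 0.4274 -0.2648  0.0354] rect [ 410.6 -267.8] [100.8  64.9] 4.5
s riser 373 mid [0.4247 0.0937] ext [0.06  0.082] mean [0.4248 0.0971 0.0348] rect [425.3  91.8] [57.9 89.1] 8.6
s honey 247 mid [0.3337 0.2823] ext [0.043 0.044] mean [0.3339 0.2857 0.0731] rect [332.5 282. ] [48.3 48.8] 41.1
s shaker 71 mid [ 0.3342 -0.2854] ext [0.058 0.042] mean [ 0.345  -0.2853  0.1071] rect [ 334.2 -291.8] [58.9 50.6] 29.0
s ram 332 mid [0.4291 0.2047] ext [0.076 0.082] mean [0.4293 0.2044 0.0421] rect [429.2 203.8] [86.  81.1] 85.1
s but 239 mid [ 0.41   -0.2628] ext [0.097 0.067] mean [ 0.422  -0.2578  0.032 ] rect [ 410.5 -263.6] [101.8  68.3] 1.7
5.5 [0.39859154 0.08524762 0.20015843] [ 1.79971606e+02  5.03967928e-02 -1.71247626e+02]
```

View pics/c1.png

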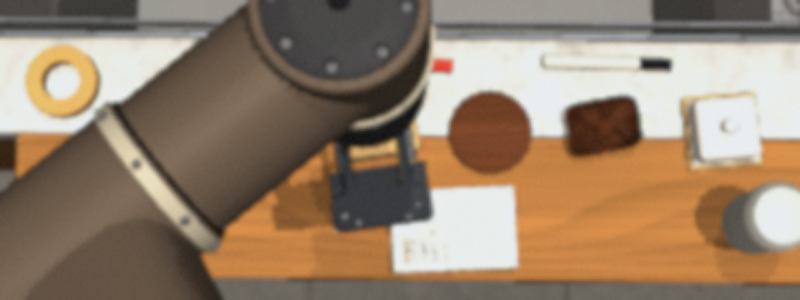

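```bash
cat > arm.py <<'E'
from h import *
p,P,T=cloud('side')
cv2.imwrite('pics/arm.png',p[:,:,::-1])
t=ctrl.get_obs()['tool_pos']
for z in np.arange(.2,.75,.03):
    m=box(P,p,(.2,.7),(t[1]-.15,t[1]+.2),(z,z+.03)); Q=P[m]
    if len(Q): print(round(z,2),len(Q),'x',np.percentile(Q[:,0],[1,99]).round(3),'y',np.percentile(Q[:,1],[1,99]).round(3))
E
python3 arm.py
```

```text
0.2 141 x [0.346 0.528] y [-0.062  0.283]
0.23 316 x [0.339 0.528] y [-0.034  0.278]
0.26 330 x [0.335 0.527] y [-0.042  0.268]
0.29 826 x [0.307 0.527] y [-0.045  0.279]
0.32 1200 x [0.304 0.527] y [-0.02   0.269]
0.35 518 x [0.38  0.527] y [-0.061  0.265]
0.38 635 x [0.365 0.527] y [-0.03   0.279]
0.41 603 x [0.355 0.527] y [-0.038  0.272]
0.44 727 x [0.356 0.527] y [-0.044  0.276]
0.47 766 x [0.356 0.527] y [-0.049  0.275]
0.5 786 x [0.355 0.527] y [-0.058  0.266]
0.53 953 x [0.265 0.534] y [-0.028  0.281]
0.56 1203 x [0.205 0.445] y [0.104 0.283]
0.59 69 x [0.201 0.319] y [0.252 0.283]
```

View pics/arm.png

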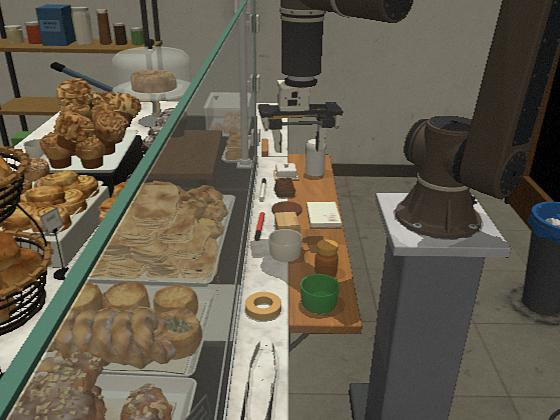

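```bash
python3 -m jog '0 0 0 -0.43 0.09 0 1; 0 0 0 0 0 0.8 1; 0 0 0 0 0 0.8 1; 0 0 0 0 0 0.8 1; 0 0 0 0 0 0.6 1; 0 0 0 0 0 0.3 1; 0 0 0 0 0 0 1'; python3 arm.py | head -3
python3 - <<'E'
import cv2
c=cv2.imread('pics/arm.png')[140:280,220:360]; cv2.imwrite('pics/arm2.png',cv2.resize(c,None,fx=4.2,fy=4.2,interpolation=cv2.INTER_CUBIC))
E
```

```text
clock: 6.42
tool_pos: [0.415, 0.0885, 0.0674]
orientation: [-179.9, -0.1, -171.5]
force: [-0.2, 0.5, -0.2]
opening: 0.0877
0.2 909 x [0.322 0.527] y [-0.022  0.281]
0.23 488 x [0.397 0.528] y [-0.033  0.274]
0.26 486 x [0.381 0.528] y [-0.041  0.269]
```

View pics/arm2.png

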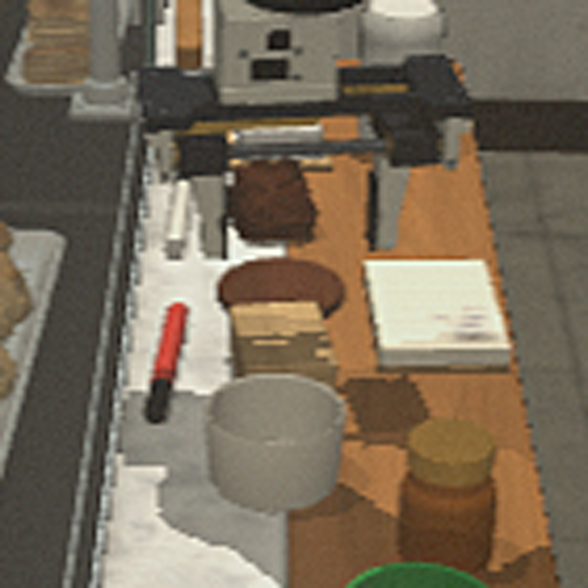

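```bash
python3 -m jog '0 0 0 0 0.06 0.5 1; 0 0 0 0 0 0.5 1; 0 0 0 0 0 0.4 1; 0 0 0 0 0 0 1;0 0 0 0 0 0 0.4; 0 0 0 0 0 0 0.2; 0 0 0 0 0 0 -1; 0 0 0 0 0 0 -1';python3 -m jog '0 0 0 0 0 0 -1; 0 0 0 0 0 0 -1'
```

```text
clock: 7.48
tool_pos: [0.4146, 0.0917, 0.0121]
orientation: [180.0, 0.0, -171.4]
force: [0.2, 0.5, 0.7]
opening: 0.0533
clock: 7.72
tool_pos: [0.4144, 0.0916, 0.0118]
orientation: [-180.0, -0.0, -171.4]
force: [0.1, 0.6, -0.8]
opening: 0.0333
```

```bash
python3 arm.py | head -3
python3 - <<'E'
import cv2
c=cv2.imread('pics/arm.png')[140:280,220:360]; cv2.imwrite('pics/arm3.png',cv2.resize(c,None,fx=4.2,fy=4.2,interpolation=cv2.INTER_CUBIC))
from plant import ctrl; o=ctrl.get_obs(); print(o['opening'],o['clock'])
E
```

```text
0.2 509 x [0.382 0.528] y [-0.023  0.285]
0.23 571 x [0.371 0.528] y [-0.032  0.275]
0.26 597 x [0.372 0.527] y [-0.038  0.287]
0.029017943365389775 7.775
```

View pics/arm3.png

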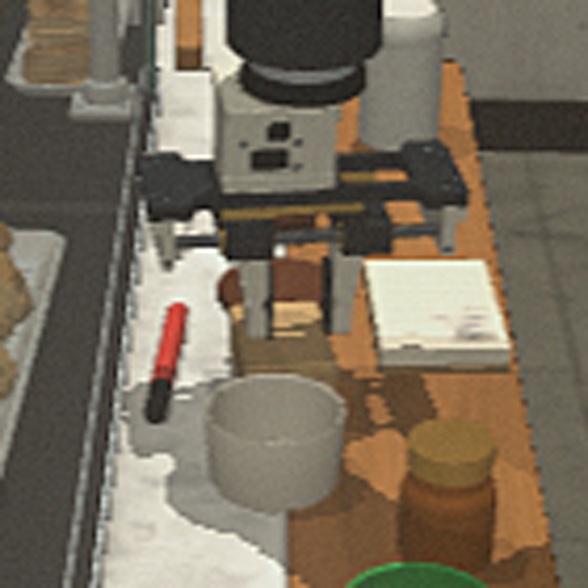

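Run:
```python
from h import *
p,P,T=cloud('side')
# zoom (255,325)->u=220+255/4.2
for (a,b) in [(255,250),(255,290),(255,310),(255,325),(255,332),(255,345),(342,290),(342,325),(300,320),(300,350),(240,330),(460,240),(290,200)]:
    u=int(220+a/4.2);v=int(140+b/4.2); print((a,b),P[v,u].round(3),p[v,u])
print(ctrl.get_obs()['tool_pos'],ctrl.get_obs()['joint_pos'])
p,P,T=cloud('top'); cv2.imwrite('pics/c2.png',cv2.resize(p[170:290,130:450],None,fx=2.5,fy=2.5,interpolation=cv2.INTER_CUBIC)[:,:,::-1])
```

```text
(255, 250) [0.442 0.138 0.117] [51 46 44]
(255, 290) [0.442 0.109 0.073] [138 133 117]
(255, 310) [0.441 0.11  0.062] [145 143 126]
(255, 325) [0.441 0.109 0.05 ] [128 124 109]
(255, 332) [0.441 0.111 0.045] [129 123 105]
(255, 345) [0.441 0.106 0.034] [113  93  68]
(342, 290) [0.387 0.097 0.068] [135 131 114]
(342, 325) [0.387 0.103 0.047] [131 129 115]
(300, 320) [0.412 0.076 0.035] [197 161 110]
(300, 350) [0.413 0.113 0.035] [111  92  66]
(240, 330) [0.449 0.086 0.035] [109  88  65]
(460, 240) [ 0.296 -0.115 -0.001] [175 115  66]
(290, 200) [0.42  0.121 0.142] [43 42 39]
[0.41437177 0.09159151 0.0118222 ] [ 3.93335016e+01  1.00909804e+01 -4.37977145e+01 -1.58859390e-04
 -3.61218556e+01 -3.07396170e+01]
```

View pics/c2.png

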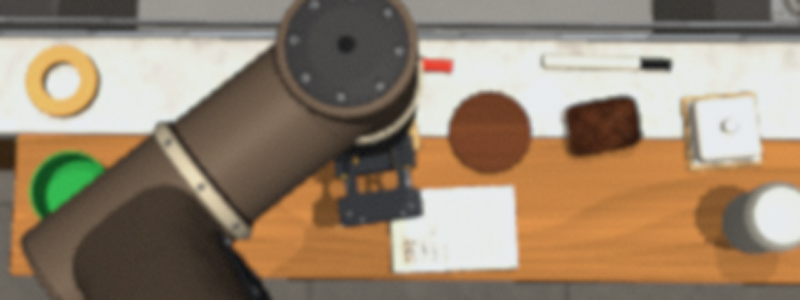

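The pictures disagree with the reported TCP. Depth puts the fingertips at about z=0.040 when the state says 0.012, so they closed in the air just above the riser. The start cloud shows the same offset of about +25 mm. I'll reopen, then go down that much further while watching the force.

```bash
python3 -m jog '0 0 0 0 0 -0.1 1; 0 0 0 0 0 0 1; 0 0 0 0 0 0 1; 0 0 0 0 0 0 1; 0 0 0 0 0 0.2 1; 0 0 0 0 0 0.2 1;0 0 0 0 0 0 1'
python3 - <<'E'
from h import *
p,P,T=cloud('side')
rep('riser',P[box(P,p,(.36,.49),(.03,.15),(.03,.0385))])
c=p[140:280,220:360]; cv2.imwrite('pics/arm4.png',cv2.resize(c,None,fx=4.2,fy=4.2,interpolation=cv2.INTER_CUBIC)[:,:,::-1])
E
```

```text
clock: 8.75
tool_pos: [0.4234, 0.0958, 0.0038]
orientation: [179.7, 0.9, -171.2]
force: [12.5, -5.6, 23.0]
opening: 0.0845
riser 126 mid [0.4221 0.1037] ext [0.108 0.071] mean [0.4355 0.1129 0.0348] rect [431.5  99.4] [97.7 92.2] 43.9
```

View pics/arm4.png

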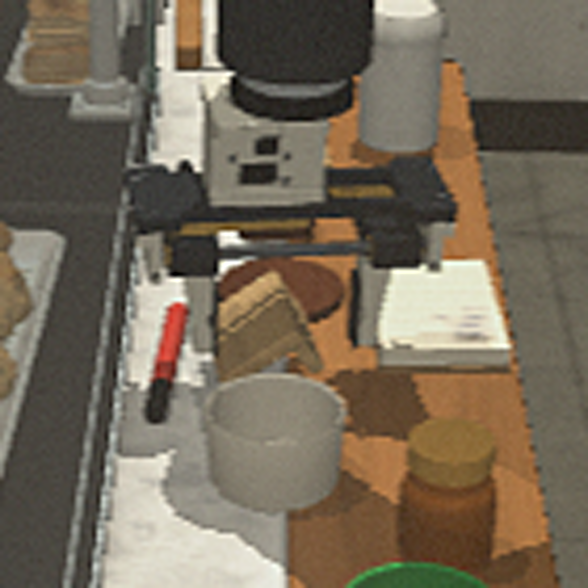

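```bash
python3 -m jog '0 0 0 0 0 -0.4 1; 0 0 0 0 0 -0.4 1; 0 0 0 0 0 -0.4 1; 0 0 0 0 0 0 1'
python3 - <<'E'
from h import *
p,P,T=cloud('side')
c=p[140:280,220:360]; cv2.imwrite('pics/arm5.png',cv2.resize(c,None,fx=4.2,fy=4.2,interpolation=cv2.INTER_CUBIC)[:,:,::-1])
E
```

```text
clock: 9.3
tool_pos: [0.415, 0.0921, 0.0483]
orientation: [179.9, 0.1, -171.4]
force: [-0.5, 0.3, 0.2]
opening: 0.0873
```

View pics/arm5.png

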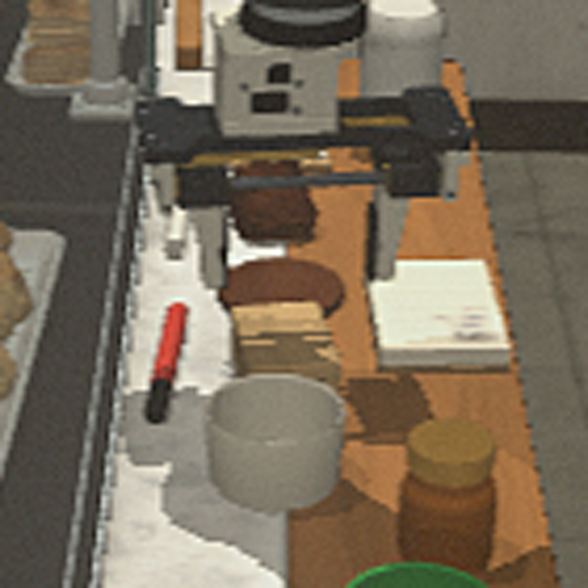

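The far finger had not opened fully when I went down, and it tipped the riser up. Raising the tool let the riser drop flat again. I'll measure the riser and the fingertips before the next try.

```bash
cat > tip.py <<'E'
from h import *
p,P,T=cloud('side'); o=ctrl.get_obs(); t=o['tool_pos']; a=np.radians(o['orientation'][2]); ax=np.array([np.cos(a),np.sin(a)])
l=(P[...,:2]-t[:2])@ax; w=(P[...,:2]-t[:2])@np.array([-ax[1],ax[0]])
g=o['opening']/2
for s in (1,-1):
    m=(s*l>g-.004)&(s*l<g+.03)&(abs(w)<.02)&(P[...,2]>t[2]+.004)&(P[...,2]<t[2]+.1)
    Q=P[m]; print('finger',s,len(Q),'tip z-tcp',np.sort(Q[:,2])[:12].round(4)-round(t[2],4),'l',np.percentile(l[m],[2,98]).round(4),'w',np.percentile(w[m],[2,98]).round(4))
for nm,(u,v) in {}: pass
rep('riser',P[box(P,p,(.36,.485),(.03,.15),(.030,.0395))])
print(t,o['opening'])
E
python3 tip.py
```

```text
finger 1 174 tip z-tcp [0.029  0.0297 0.0298 0.03   0.0303 0.0305 0.0307 0.0318 0.0326 0.0326
 0.0331 0.0333] l [0.0415 0.0628] w [-0.0172  0.0056]
finger -1 137 tip z-tcp [0.0277 0.028  0.029  0.0299 0.0304 0.0305 0.0314 0.0316 0.0326 0.0332
 0.0332 0.0337] l [-0.0659 -0.0472] w [-0.0159  0.006 ]
riser 364 mid [0.4223 0.0939] ext [0.06  0.083] mean [0.4229 0.0968 0.0348] rect [423.2  93.6] [58.3 90.1] 9.7
[0.41413193 0.09151634 0.04722866] 0.08779411052347323
```

```bash
python3 -m jog '0 0 0 0 0 0.5 1; 0 0 0 0 0 0.5 1; 0 0 0 0 0 0 1'; python3 -m jog '0 0 0 0 0 0.3 1; 0 0 0 0 0 0.3 1; 0 0 0 0 0 0 1'
```

```text
clock: 9.78
tool_pos: [0.4129, 0.0905, 0.0061]
orientation: [-179.9, -0.2, -171.4]
force: [-0.3, -0.1, -0.1]
opening: 0.0876
clock: 10.15
tool_pos: [0.4152, 0.0928, -0.017]
orientation: [179.9, 0.1, -171.4]
force: [-0.3, 5.5, -5.1]
opening: 0.0878
```

```bash
python3 tip.py;python3 - <<'E'
from h import *
p,P,T=cloud('side')
c=p[140:280,220:360]; cv2.imwrite('pics/arm6.png',cv2.resize(c,None,fx=4.2,fy=4.2,interpolation=cv2.INTER_CUBIC)[:,:,::-1])
E
```

```text
finger 1 263 tip z-tcp [0.0127 0.0129 0.0135 0.0135 0.0137 0.0137 0.0138 0.014  0.0141 0.0141
 0.0143 0.0143] l [0.0417 0.0727] w [-0.0182  0.0157]
finger -1 181 tip z-tcp [0.0125 0.0131 0.0131 0.0134 0.0138 0.0139 0.0142 0.0146 0.0146 0.0147
 0.0149 0.0151] l [-0.0725 -0.0461] w [-0.0183  0.0142]
riser 395 mid [0.4176 0.094 ] ext [0.1   0.082] mean [0.4231 0.0975 0.0347] rect [425.7  95.2] [100.4  96.1] 39.7
[ 0.41518005  0.0927882  -0.0167543 ] 0.08799334190401104
```

View pics/arm6.png

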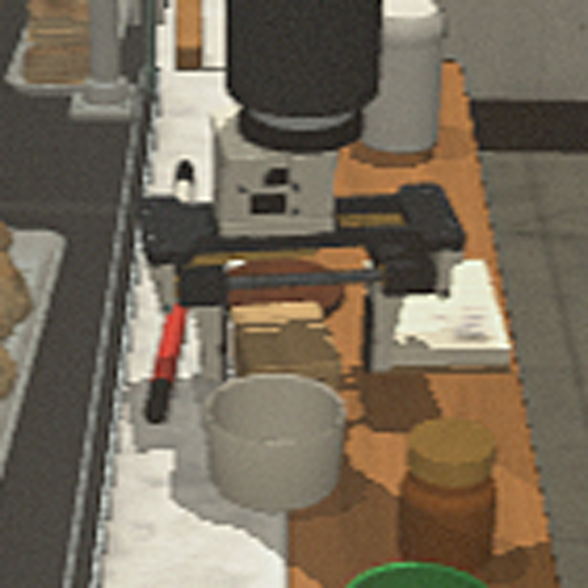

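```bash
python3 -m jog '0 0 0 0 0 0 0.5; 0 0 0 0 0 0 0.3; 0 0 0 0 0 0 -1; 0 0 0 0 0 0 -1;0 0 0 0 0 0 -1; 0 0 0 0 0 0 -1'
```

```text
clock: 11.0
tool_pos: [0.4143, 0.0915, -0.0162]
orientation: [-180.0, -0.0, -171.4]
force: [-0.6, -1.0, -1.4]
opening: 0.0572
```

```bash
python3 -m jog '0 0 0 0 0 -0.4 -1; 0 0 0 0 0 -0.7 -1; 0 0 0 0 0 -0.7 -1; 0 0 0 0 0 -0.7 -1; 0 0 0 0.3 0 0 -1; 0 0 0 0 0 0 -1'
python3 - <<'E'
from h import *
p,P,T=cloud('side')
c=p[140:280,220:360]; cv2.imwrite('pics/arm7.png',cv2.resize(c,None,fx=4.2,fy=4.2,interpolation=cv2.INTER_CUBIC)[:,:,::-1])
E
```

```text
clock: 11.75
tool_pos: [0.401, 0.0892, 0.0832]
orientation: [-180.0, -0.1, -171.4]
force: [0.4, 0.2, -2.0]
opening: 0.0577
```

View pics/arm7.png

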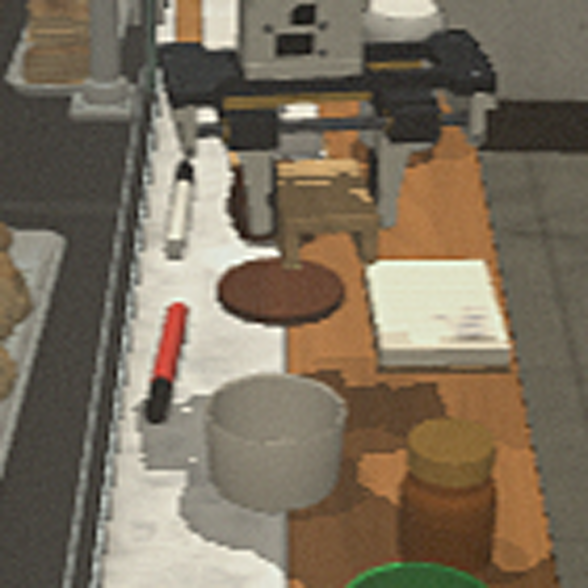

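```bash
python3 -m jog '0 0 -1 0 0 0 -1; 0 0 -1 0 0 0 -1; 0 0 -1 0 0 0 -1; 0 0 -1 0 0 0 -1; 0 0 -1 0 0 0 -1; 0 0 -1 0 0 0 -1; 0 0 -1 0 0 0 -1; 0 0 -1 0 0 0 -1';python3 -m jog '0 0 -1 0 0 0 -1; 0 0 -1 0 0 0 -1; 0 0 -1 0 0 0 -1; 0 0 -1 0 0 0 -1; 0 0 -1 0 0 0 -1; 0 0 -1 0 0 0 -1; 0 0 -0.2 0 0 0 -1; 0 0 0 0 0 0 -1'
python3 - <<'E'
from h import *
for n in ('side','top'):
    p,P,T=cloud(n); hsv=cv2.cvtColor(p,cv2.COLOR_RGB2HSV)
    a,b=(170,120) if n=='top' else (140,220)
    c=p[140:280,220:360] if n=='side' else p[170:290,230:400]
    cv2.imwrite('pics/r1%s.png'%n,cv2.resize(c,None,fx=4.2,fy=4.2,interpolation=cv2.INTER_CUBIC)[:,:,::-1])
    t=ctrl.get_obs()['tool_pos']; print(t)
    # held riser: wood color near tool
    m=box(P,p,(t[0]-.06,t[0]+.06),(t[1]-.06,t[1]+.06),(t[2]+.01,t[2]+.07))&(hsv[...,1]>60)&(hsv[...,2]>60)
    rep('held',P[m])
    m=box(P,p,(.375,.48),(-.08,.03),(.002,.02))&(hsv[...,1]>120)&(hsv[...,0]<15)&(hsv[...,2]<150)
    rep('board',P[m]); Q=P[m][:,:2]; print(cv2.minEnclosingCircle((Q*1000).astype(np.float32)))
E
```

```text
clock: 12.8
tool_pos: [0.4021, 0.0894, 0.0828]
orientation: [180.0, -0.1, -125.4]
force: [0.4, 0.1, -1.0]
opening: 0.058
clock: 13.8
tool_pos: [0.4023, 0.0896, 0.0833]
orientation: [179.9, -0.0, -90.1]
force: [-0.7, -0.6, -0.0]
opening: 0.0574
[0.40241904 0.08972293 0.08348525]
held 409 mid [0.4071 0.1117] ext [0.08  0.041] mean [0.4083 0.1147 0.1232] rect [410.1 108.2] [60.6 94.8] 74.9
board 214 mid [ 0.4252 -0.022 ] ext [0.075 0.074] mean [ 0.4202 -0.0237  0.0072] rect [425.  -22.4] [80.7 79.6] 83.8
((423.56610107421875, -24.83335304260254), 43.03280258178711)
[0.40243365 0.08973862 0.08357413]
held 171 mid [0.3711 0.0913] ext [0.014 0.056] mean [0.371  0.0912 0.1371] rect [371.1  91.4] [14.5 56.5] 0.8
board 550 mid [ 0.4223 -0.0389] ext [0.076 0.049] mean [ 0.4223 -0.0367  0.0099] rect [418.9 -36.9] [62.8 85.5] 76.8
((420.42962646484375, -23.8610897064209), 45.208778381347656)
```

View pics/r1side.png

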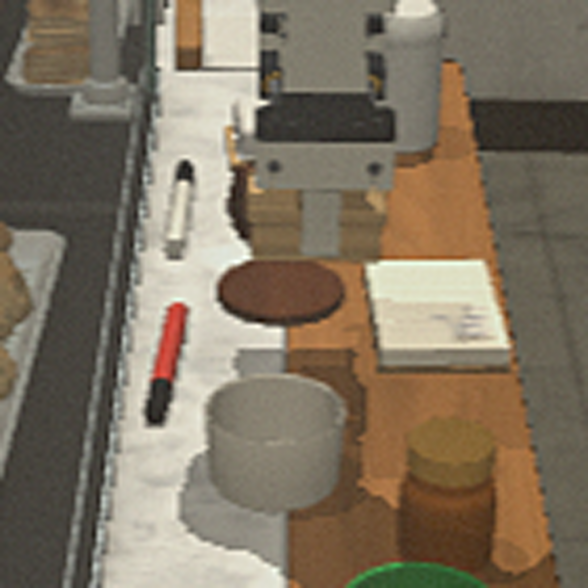

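View pics/r1top.png

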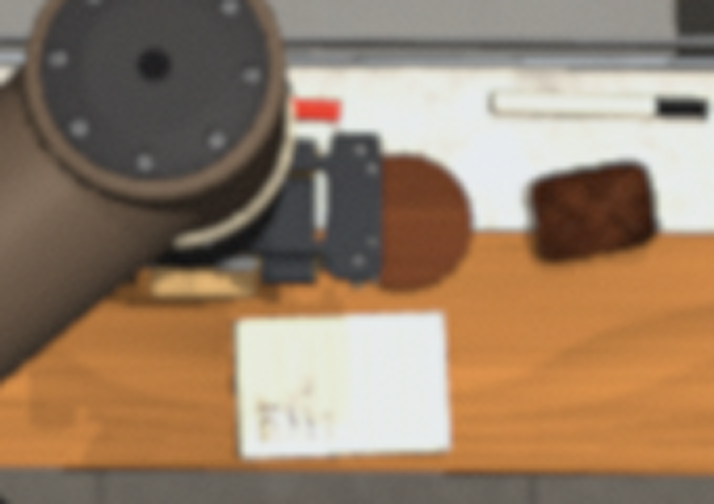

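```bash
cat >> h.py <<'E'
def onplane(n,u,v,z):
    ci=vision.camera_info(n);K=np.array(ci['camera_matrix']);T=np.linalg.inv(np.array(ci['camera_from_world']))
    r=T[:3,:3]@np.array([(u-K[0,2])/K[0,0],(v-K[1,2])/K[1,1],1]); return (T[:3,3]+r*(z-T[2,3])/r[2]).round(4)
E
python3 - <<'E'
from h import *
f=lambda a,b:(220+a/4.2-.4,140+b/4.2-.4)
for a,b in ((217,289),(345,289),(280,258),(280,314)): print('side board',onplane('side',*f(a,b),.008))
g=lambda a,b:(130+a/2.5-.3,170+b/2.5-.3)
for a,b in ((448,132),(532,132),(490,92),(490,173)): print('top board',onplane('top',*g(a,b),.008))
p,P,T=cloud('side')
t=ctrl.get_obs()['tool_pos']
Q=P[box(P,p,(.33,.47),(.1,.145),(.104,.135))]
print(np.percentile(Q,[1,3,10,50,90,97,99],0).round(4))
E
```

```text
side board [ 0.4672 -0.0185  0.008 ]
side board [ 0.3806 -0.0214  0.008 ]
side board [ 0.4247 -0.0665  0.008 ]
side board [0.4246 0.0158 0.008 ]
top board [0.4243 0.0171 0.008 ]
top board [ 0.4251 -0.0703  0.008 ]
top board [ 0.4669 -0.0266  0.008 ]
top board [ 0.3818 -0.0267  0.008 ]
[[0.3647 0.1045 0.1044]
 [0.369  0.1066 0.1054]
 [0.3739 0.1148 0.1086]
 [0.4097 0.1198 0.1223]
 [0.4395 0.1352 0.1337]
 [0.4445 0.1376 0.1348]
 [0.4471 0.1394 0.1349]]
```

```bash
python3 -m jog '0 0 0 0.7 -0.2 0 -1; 0 0 0 0.8 -0.2 0 -1; 0 0 0 0.8 -0.06 0 -1; 0 0 0 0.63 0 0 -1; 0 0 0 0 0 0 -1; 0 0 0 0 0 0.7 -1; 0 0 0 0 0 0.7 -1; 0 0 0 0 0 0 -1'
cat > look.py <<'E'
from h import *
import sys
for n in ('side','top'):
    p,P,T=cloud(n)
    c=p[140:280,220:360] if n=='side' else p[180:280,200:440]
    s=4.2 if n=='side' else 3.3
    cv2.imwrite('pics/%s%s.png'%(sys.argv[1],n),cv2.resize(c,None,fx=s,fy=s,interpolation=cv2.INTER_CUBIC)[:,:,::-1])
print(ctrl.get_obs()['tool_pos'])
E
python3 look.py d1
```

```text
clock: 14.95
tool_pos: [0.4194, -0.0275, 0.0266]
orientation: [179.8, -0.1, -90.1]
force: [0.1, -0.5, -1.8]
opening: 0.0577
[ 0.42132237 -0.02696418  0.02841372]
```

View pics/d1side.png

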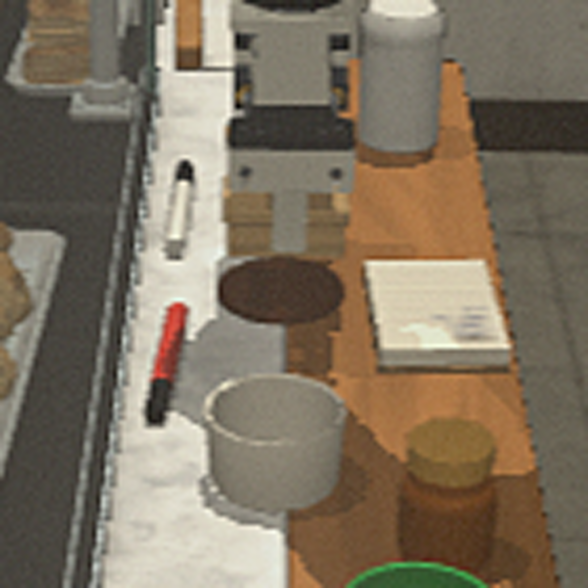

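View pics/d1top.png

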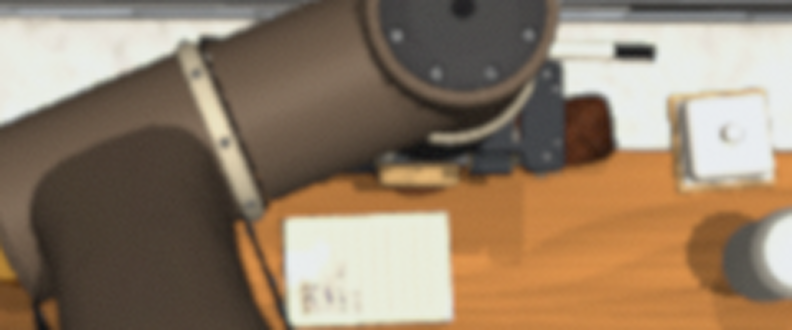

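```bash
python3 -m jog '0 0 0 0 0 0.5 -1; 0 0 0 0 0 0.3 -1; 0 0 0 0 0 0.1 -1; 0 0 0 0 0 0 -1'
```

```text
clock: 15.55
tool_pos: [0.4212, -0.0272, -0.0078]
orientation: [-180.0, -0.0, -90.0]
force: [1.0, -0.5, -1.1]
opening: 0.0581
```

```bash
python3 -m jog '0 0 0 0 0 0 0.45; 0 0 0 0 0 0 0.55; 0 0 0 0 0 0 0.6; 0 0 0 0 0 0 0.6; 0 0 0 0 0 -0.5 0.6; 0 0 0 0 0 -0.8 0.6; 0 0 0 0 0 -1 0.6; 0 0 0 0 0 -1 0.6'; python3 look.py d2
python3 - <<'E'
from h import *
p,P,T=cloud('side'); hsv=cv2.cvtColor(p,cv2.COLOR_RGB2HSV)
m=box(P,p,(.36,.49),(-.1,.05),(.036,.052))&(hsv[...,1]>60);rep('riser s',P[m])
E
```

```text
clock: 16.55
tool_pos: [0.4206, -0.0275, 0.1251]
orientation: [180.0, -0.0, -90.0]
force: [0.6, 0.4, -0.4]
opening: 0.0698
[ 0.42365332 -0.02666795  0.12796115]
riser s 303 mid [ 0.4232 -0.0218] ext [0.078 0.056] mean [ 0.423  -0.0182  0.0424] rect [422.9 -22.1] [81.5 63.3] 4.2
```

View pics/d2side.png

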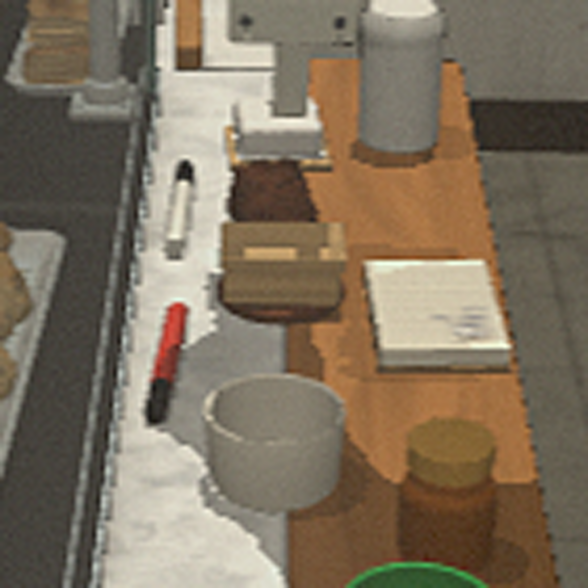

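```bash
python3 -m jog '0 0 0 0.7 0.3 0 1; 0 0 0 0.8 0.2 0 1; 0 0 0 0.8 0.04 0 1; 0 0 0 0.56 0 0 1; 0 0 1 0 0 0 1; 0 0 1 0 0 0 1; 0 0 1 0 0 0 1; 0 0 1 0 0 0 1'; python3 -m jog '0 0 1 0 0 0 1; 0 0 1 0 0 0 1; 0 0 1 0 0 0 1; 0 0 1 0 0 0 1; 0 0 1 0 0 0 1; 0 0 1 0 0 0 1; 0 0 1 0 0 0 1; 0 0 1 0 0 0 1'; python3 -m jog '0 0 1 0 0 0 1; 0 0 1 0 0 0 1; 0 0 0.2 0 0 0 1; 0 0 0 0 0 0 1'
python3 - <<'E'
from h import *
for n in ('side','top'):
    p,P,T=cloud(n); hsv=cv2.cvtColor(p,cv2.COLOR_RGB2HSV)
    m=box(P,p,(.37,.48),(-.2,-.09),(.008,.05))&(hsv[...,2]<110)&((hsv[...,1]>90))
    rep('brownie '+n,P[m])
E
python3 look.py e1
```

```text
clock: 17.7
tool_pos: [0.3983, -0.1418, 0.1227]
orientation: [179.9, -0.0, -113.2]
force: [-0.6, 0.5, -0.4]
opening: 0.0878
clock: 18.7
tool_pos: [0.3984, -0.1417, 0.1227]
orientation: [180.0, -0.1, -159.0]
force: [0.1, -0.0, 0.2]
opening: 0.0877
clock: 19.2
tool_pos: [0.3988, -0.1418, 0.1233]
orientation: [180.0, -0.1, -171.3]
force: [0.3, -0.3, -0.4]
opening: 0.0876
brownie side 207 mid [ 0.432  -0.1436] ext [0.054 0.069] mean [ 0.432  -0.1439  0.023 ] rect [ 432.3 -143.2] [56.5 74.1] 9.1
brownie top 51 mid [ 0.4065 -0.1244] ext [0.01  0.029] mean [ 0.4062 -0.1251  0.0215] rect [ 406.1 -124.7] [10.5 29.3] 4.2
[ 0.39911182 -0.14174207  0.12374727]
```

View pics/e1side.png

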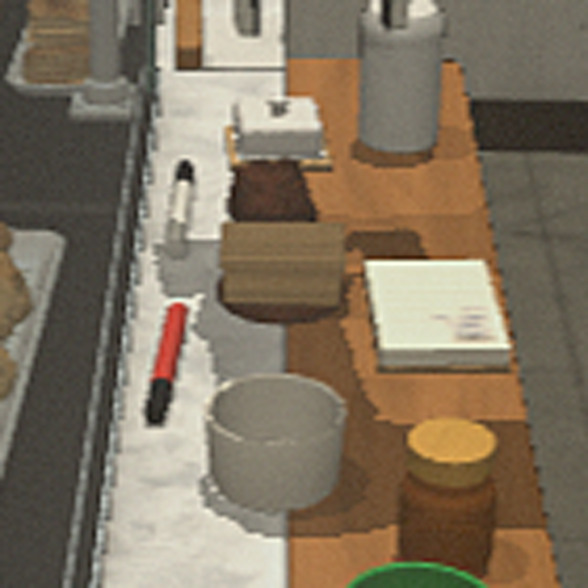

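View pics/e1top.png

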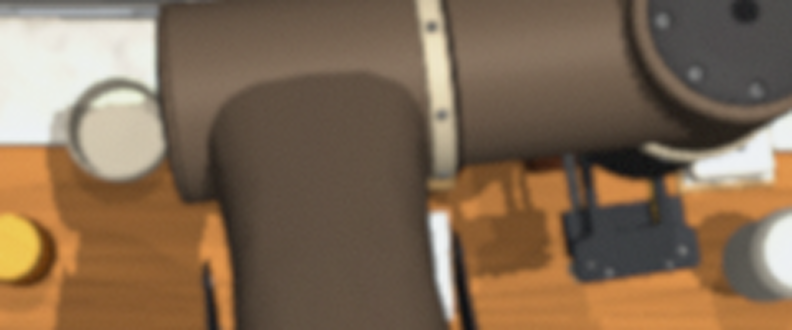

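```bash
python3 -m jog '0 0 0 -0.52 -0.08 0 1; 0 0 0 0 0 0.7 1; 0 0 0 0 0 0.7 1; 0 0 0 0 0 0.7 1; 0 0 0 0 0 0.2 1; 0 0 0 0 0 0 1'; python3 look.py e2
```

```text
clock: 20.15
tool_pos: [0.4202, -0.1419, 0.0319]
orientation: [-180.0, -0.0, -171.4]
force: [-0.5, 0.4, -0.0]
opening: 0.0874
[ 0.42104052 -0.14176283  0.03276728]
```

View pics/e2side.png

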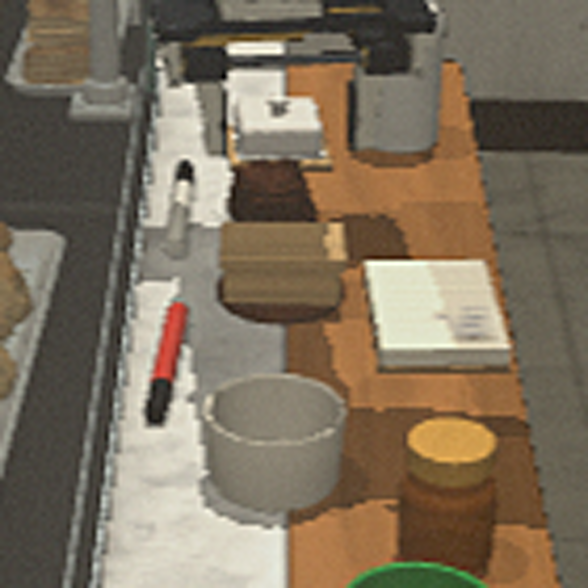

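```bash
python3 -m jog '0 0 0 0 0 0.4 1; 0 0 0 0 0 0.35 1; 0 0 0 0 0 0 1'
```

```text
clock: 20.62
tool_pos: [0.4203, -0.1418, 0.0021]
orientation: [-180.0, -0.0, -171.4]
force: [-0.1, 0.5, 0.5]
opening: 0.0874
```

```bash
python3 -m jog '0 0 0 0 0 0.25 1; 0 0 0 0 0 0.2 1; 0 0 0 0 0 0 1; 0 0 0 0 0 0 0.5; 0 0 0 0 0 0 0.3; 0 0 0 0 0 0 -1; 0 0 0 0 0 0 -1;0 0 0 0 0 0 -1'; python3 look.py e3
```

```text
clock: 21.62
tool_pos: [0.4204, -0.1418, -0.016]
orientation: [-180.0, 0.0, -171.4]
force: [-0.5, 0.9, 2.4]
opening: 0.0558
[ 0.42043776 -0.14178162 -0.01599159]
```

View pics/e3side.png

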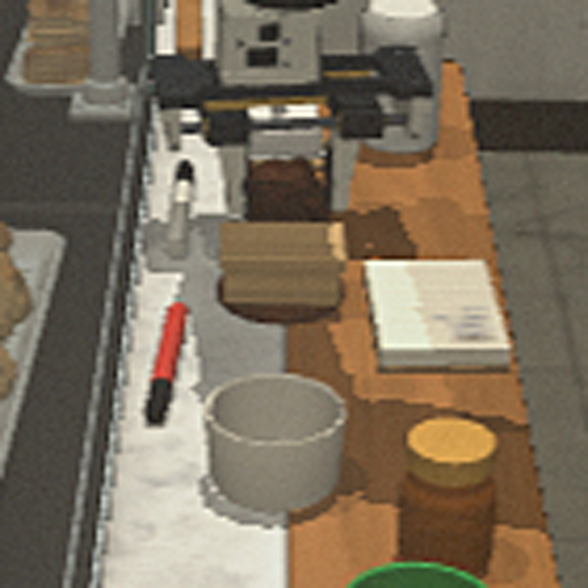

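```bash
python3 -m jog '0 0 0 0 0 0 -1; 0 0 0 0 0 -0.4 -1; 0 0 0 0 0 -0.8 -1; 0 0 0 0 0 -0.8 -1; 0 0 0 0 0 -0.8 -1; 0 0 0 0.45 0.1 0 -1; 0 0 0 0 0 0 -1'; python3 -m jog '0 0 -1 0 0 0 -1; 0 0 -1 0 0 0 -1; 0 0 -1 0 0 0 -1; 0 0 -1 0 0 0 -1; 0 0 -1 0 0 0 -1; 0 0 -1 0 0 0 -1; 0 0 -1 0 0 0 -1; 0 0 -1 0 0 0 -1';python3 -m jog '0 0 -1 0 0 0 -1; 0 0 -1 0 0 0 -1; 0 0 -1 0 0 0 -1; 0 0 -1 0 0 0 -1; 0 0 -1 0 0 0 -1; 0 0 -1 0 0 0 -1; 0 0 -0.2 0 0 0 -1; 0 0 0 0 0 0 -1'; python3 look.py e4
python3 - <<'E'
from h import *
t=ctrl.get_obs()['tool_pos']
for n in ('side','top'):
    p,P,T=cloud(n); hsv=cv2.cvtColor(p,cv2.COLOR_RGB2HSV)
    m=box(P,p,(.34,.47),(-.2,-.09),(t[2]+.012,t[2]+.055))&(hsv[...,2]<110)&((hsv[...,1]>90))
    rep('brownie '+n,P[m]); 
    if m.any(): print(np.percentile(P[m][:,0],[1,3,97,99]).round(4), P[m][:,2].min(),P[m][:,2].max())
    m=box(P,p,(.36,.49),(-.1,.05),(.039,.052))&(hsv[...,1]>60);rep('riser '+n,P[m])
print(t)
E
```

```text
clock: 22.6
tool_pos: [0.3995, -0.1404, 0.0951]
orientation: [180.0, -0.1, -171.4]
force: [0.3, 0.7, -0.9]
opening: 0.0564
clock: 23.6
tool_pos: [0.4009, -0.1406, 0.0946]
orientation: [179.9, -0.1, -125.4]
force: [-0.1, -0.6, -1.9]
opening: 0.0559
clock: 24.6
tool_pos: [0.4014, -0.1406, 0.0953]
orientation: [179.9, -0.0, -90.1]
force: [-0.2, -0.1, -0.5]
opening: 0.0565
[ 0.40162065 -0.14055978  0.09555618]
brownie side 45 mid [ 0.4058 -0.1281] ext [0.068 0.043] mean [ 0.412  -0.1201  0.1258] rect [ 406.5 -126.7] [53.6 71. ] 71.4
[0.3718 0.3719 0.4395 0.441 ] 0.11119835706494607 0.1454121076784094
riser side 284 mid [ 0.4232 -0.0208] ext [0.078 0.056] mean [ 0.4235 -0.0197  0.0429] rect [422.7 -21.1] [79.7 64.4] 1.4
brownie top 61 mid [ 0.3749 -0.1414] ext [0.007 0.044] mean [ 0.3744 -0.1414  0.1311] rect [ 375.  -142.1] [ 7.5 46.9] 0.9
[0.3712 0.3712 0.3786 0.3787] 0.12479112935932668 0.1380597668887662
riser top 30 mid [ 0.3878 -0.0419] ext [0.009 0.023] mean [ 0.3867 -0.0428  0.0448] rect [387.1 -42.1] [ 9.3 23.6] 6.6
[ 0.40162065 -0.14055978  0.09555618]
```

View pics/e4side.png

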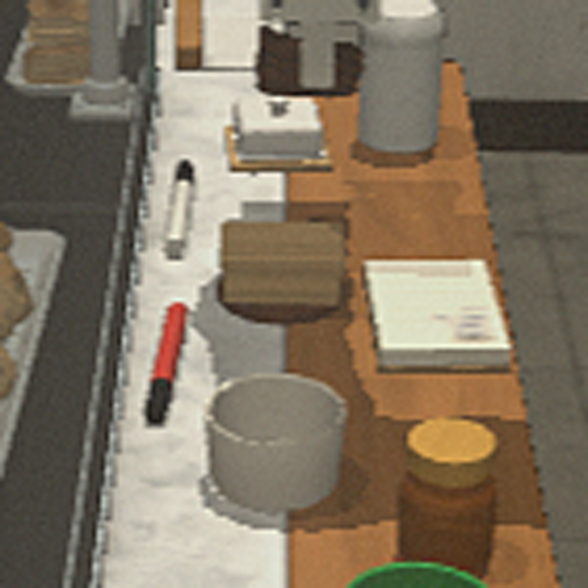

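View pics/e4top.png

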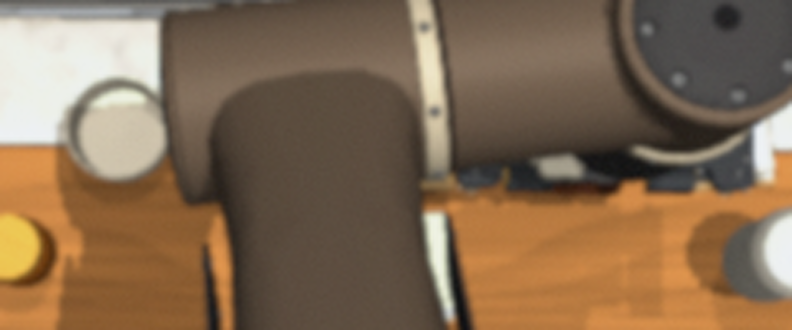

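```bash
python3 -m jog '0 0 0 -0.6 -0.2 0 -1; 0 0 0 -0.8 -0.23 0 -1; 0 0 0 -0.8 0 0 -1; 0 0 0 -0.64 0 0 -1; 0 0 0 0 0 0.4 -1; 0 0 0 0 0 0.5 -1;0 0 0 0 0 0.3 -1; 0 0 0 0 0 0 -1'; python3 look.py e5
```

```text
clock: 25.8
tool_pos: [0.4185, -0.0273, 0.0472]
orientation: [179.9, -0.0, -90.1]
force: [0.4, 0.2, -0.8]
opening: 0.056
[ 0.41945811 -0.02699148  0.04821685]
```

View pics/e5side.png

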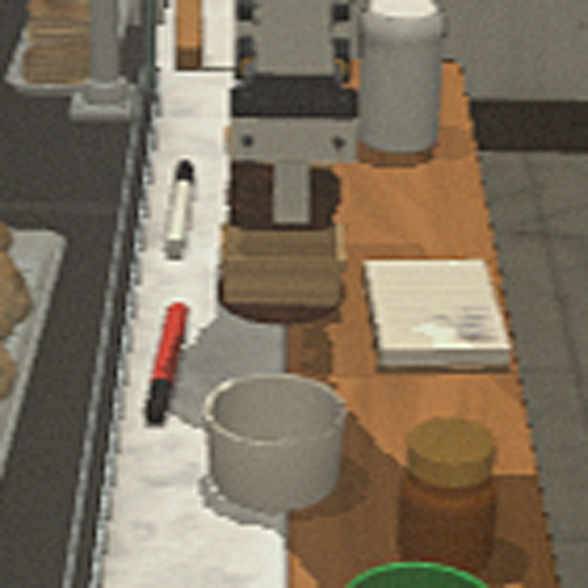

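Brownie spans x 230–341 in the zoom and the riser 222–345, so both centres are near 284. I'll lower it and release.

```bash
python3 -m jog '0 0 0 0 0 0.3 -1; 0 0 0 0 0 0.15 -1; 0 0 0 0 0 0 -1; 0 0 0 0 0 0 -1'
```

```text
clock: 26.4
tool_pos: [0.4192, -0.027, 0.0299]
orientation: [180.0, -0.0, -90.0]
force: [0.4, 0.1, -1.1]
opening: 0.056
```

```bash
python3 -m jog '0 0 0 0 0 0.04 -1; 0 0 0 0 0 0 0.4; 0 0 0 0 0 0 0.5; 0 0 0 0 0 0 0.6; 0 0 0 0 0 0 0.6; 0 0 0 0 0 -0.5 0.6; 0 0 0 0 0 -1 0.6; 0 0 0 0 0 -1 0.6'; python3 look.py e6
python3 - <<'E'
from h import *
p,P,T=cloud('side'); hsv=cv2.cvtColor(p,cv2.COLOR_RGB2HSV)
m=box(P,p,(.36,.49),(-.1,.05),(.05,.09))&(hsv[...,2]<110)&((hsv[...,1]>90)); rep('brownie',P[m]); print(P[m][:,2].min(),P[m][:,2].max())
m=box(P,p,(.36,.49),(-.1,.05),(.02,.046))&(hsv[...,1]>60)&(hsv[...,2]>85);rep('riser',P[m])
E
```

```text
clock: 27.4
tool_pos: [0.4188, -0.0271, 0.1293]
orientation: [180.0, -0.0, -90.0]
force: [0.9, 0.3, -0.4]
opening: 0.07
[ 0.42191724 -0.02624755  0.13229574]
brownie 160 mid [ 0.4258 -0.0215] ext [0.067 0.054] mean [ 0.4264 -0.0125  0.0636] rect [426.  -22.9] [74.2 58.3] 3.2
0.05020223591890005 0.07639547104276057
riser 245 mid [ 0.4229 -0.01  ] ext [0.078 0.036] mean [0.4222 0.0008 0.0332] rect [422.5 -17.4] [81.7 56.7] 4.1
```

View pics/e6side.png

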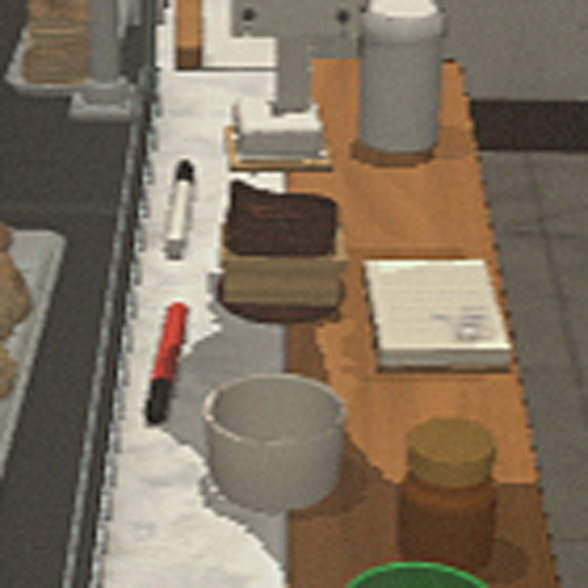

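```bash
python3 -m jog '0 0 0 0.5 0.1 -0.6 1; 0 0 0 0.8 0.2 -0.6 1; 0 0 0 0.9 0.3 0 1; 0 0 0 0.9 0.3 0 1; 0 0 0 0.9 0.3 0 1; 0 0 0 0.9 0.3 0 1; 0 0 0 0.9 0.3 0 1; 0 0 0 0.9 0.3 0 1'; python3 -m jog '0 0 0 0 0.1 0 1; 0 0 0 0 0 0 1'
cat > l2.py <<'E'
from h import *
import sys
p,P,T=cloud('side'); u0,v0,w,h=map(int,sys.argv[2:6]); s=560/max(w,h)
cv2.imwrite('pics/%s.png'%sys.argv[1],cv2.resize(p[v0:v0+h,u0:u0+w],None,fx=s,fy=s,interpolation=cv2.INTER_CUBIC)[:,:,::-1])
o=ctrl.get_obs(); print(o['tool_pos'],o['joint_pos'].round(1))
E
python3 l2.py f1 250 60 110 140
```

```text
clock: 28.55
tool_pos: [0.3339, -0.2958, 0.1752]
orientation: [179.9, 0.0, -90.1]
force: [0.6, -0.4, 0.0]
opening: 0.0878
clock: 28.8
tool_pos: [0.3301, -0.2946, 0.1754]
orientation: [179.9, 0.0, -90.1]
force: [0.3, 0.2, -0.2]
opening: 0.0877
[ 0.33062077 -0.29439015  0.17567633] [-16.   -0.8 -29.1  -0.  -61.7 106. ]
```

View pics/f1.png

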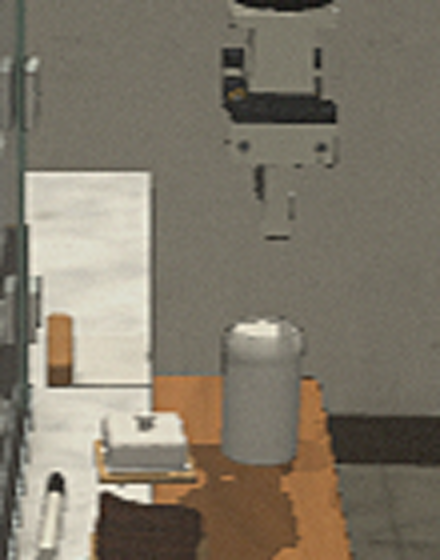

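Run:
```python
from h import *
o=ctrl.get_obs();t=o['tool_pos']
p,P,T=cloud('side')
for z0,z1 in ((.20,.24),(.24,.27),(.27,.32),(.02,.08),(.08,.115)):
    rep(str(z0),P[box(P,p,(.26,.42),(-.42,-.18),(z0,z1))])
p,P,T=cloud('top')
for z0,z1 in ((.09,.13),):
    rep('top',P[box(P,p,(.26,.42),(-.42,-.18),(z0,z1))])
print(t)
```

```text
0.2 103 mid [ 0.3325 -0.2858] ext [0.022 0.117] mean [ 0.3338 -0.2507  0.2202] rect [ 332.1 -286. ] [ 22.2 119.6] 0.2
0.24 73 mid [ 0.3377 -0.2202] ext [0.053 0.032] mean [ 0.3342 -0.2226  0.255 ] rect [ 333.1 -210.6] [49.9 53.1] 58.5
0.27 609 mid [ 0.3328 -0.2839] ext [0.076 0.182] mean [ 0.3353 -0.2346  0.2966] rect [ 332.4 -286.4] [ 78.  192.8] 0.2
0.02 415 mid [ 0.3618 -0.2654] ext [0.116 0.057] mean [ 0.3498 -0.2699  0.0463] rect [ 360.7 -266.3] [ 71.8 118. ] 89.9
0.08 265 mid [ 0.3351 -0.2848] ext [0.061 0.047] mean [ 0.3348 -0.2786  0.0995] rect [ 334.9 -289.7] [60.4 66.1] 76.0
top 37 mid [ 0.3049 -0.3011] ext [0.009 0.03 ] mean [ 0.3052 -0.3019  0.1051] rect [ 304.8 -301.8] [ 8.4 32.9] 2.2
[ 0.33062077 -0.29439015  0.17567633]
```

```bash
python3 -m jog '0 0 0 0.06 -0.07 0 1; 0 0 0 0 0 0.6 1; 0 0 0 0 0 0.7 1; 0 0 0 0 0 0.6 1; 0 0 0 0 0 0.4 1; 0 0 0 0 0 0 1'; python3 -m jog '0 0 0 0 0 0.5 1; 0 0 0 0 0 0.5 1; 0 0 0 0 0 0.39 1; 0 0 0 0 0 0 1'; python3 l2.py f2 250 60 110 140
```

```text
clock: 29.7
tool_pos: [0.3333, -0.2968, 0.0834]
orientation: [179.9, 0.0, -90.0]
force: [0.2, 0.5, -0.6]
opening: 0.0877
clock: 30.2
tool_pos: [0.3337, -0.2972, 0.0286]
orientation: [179.9, 0.0, -90.0]
force: [-0.1, -0.3, -1.1]
opening: 0.0877
[ 0.33419007 -0.29737611  0.0292292 ] [-16.3  10.3 -40.    0.  -39.7 106.2]
```

View pics/f2.png

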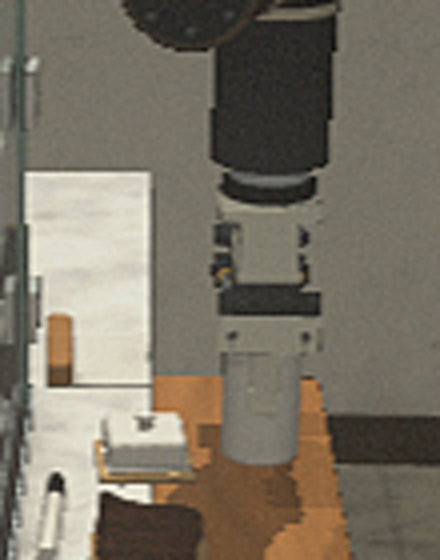

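```bash
python3 -m jog '0 0 0 0 0 0 0.6; 0 0 0 0 0 0 -1; 0 0 0 0 0 0 -1; 0 0 0 0 0 0 -1;0 0 0 0 0 0 -1'; python3 -m jog '0 0 0 0 0 -0.3 -1; 0 0 0 0 0 -0.7 -1; 0 0 0 0 0 -1 -1; 0 0 0 0 0 -1 -1;0 0 0 0 0 -0.4 -1;0 0 0 0 0 0 -1'; python3 l2.py f3 250 60 110 140
```

```text
clock: 30.88
tool_pos: [0.3343, -0.2977, 0.0292]
orientation: [-179.9, -0.0, -90.0]
force: [-0.4, -2.2, 5.5]
opening: 0.0646
clock: 31.62
tool_pos: [0.334, -0.2971, 0.1658]
orientation: [-179.9, -0.0, -90.1]
force: [0.5, 0.2, -3.7]
opening: 0.0644
[ 0.33330191 -0.29681309  0.16455741] [-1.630e+01  1.000e-01 -2.980e+01 -1.000e-01 -6.010e+01  1.062e+02]
```

View pics/f3.png

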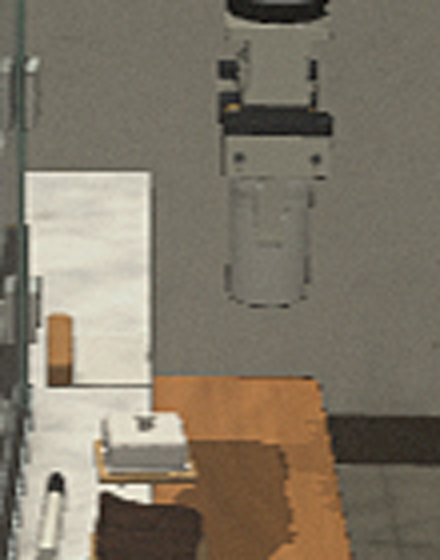

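```bash
python3 -m jog '0 0 0 -0.4 -0.4 0 -1; 0 0 0 -0.7 -0.6 0 -1; 0 0 0 -0.8 -0.6 0 -1; 0 0 0 -0.8 -0.5 0 -1; 0 0 0 -0.9 -0.15 0 -1; 0 0 0 -0.9 0 0 -1; 0 0 0 -0.9 0 0 -1; 0 0 0 -0.9 0 0 -1'; python3 -m jog '0 0 0 -0.9 0 0 -1; 0 0 0 -0.9 0 0 -1; 0 0 0 -0.8 0 0 -1; 0 0 0 -0.5 0 0 -1; 0 0 0 -0.2 0 0 -1; 0 0 0 0 0 0 -1; 0 0 0 0 0 0 -1'; python3 look.py f4
```

```text
clock: 32.67
tool_pos: [0.4226, -0.0444, 0.1632]
orientation: [179.8, -0.0, -90.1]
force: [1.1, -0.3, -3.3]
opening: 0.0643
clock: 33.55
tool_pos: [0.4237, 0.0859, 0.1642]
orientation: [179.9, -0.0, -90.1]
force: [0.1, 0.3, -2.4]
opening: 0.064
[0.42386764 0.0859731  0.1644942 ]
```

View pics/f4side.png

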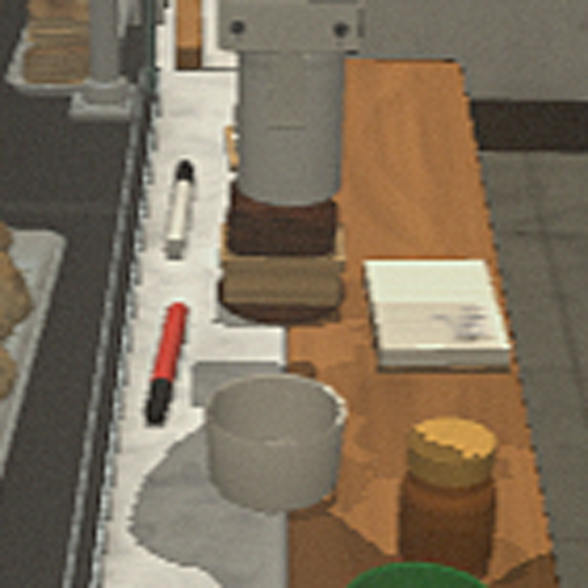

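```bash
python3 -m jog '0 0 0 -0.05 0 0.5 -1; 0 0 0 0 0 0.7 -1; 0 0 0 0 0 0.7 -1; 0 0 0 0 0 0.5 -1; 0 0 0 0 0 0.4 -1; 0 0 0 0 0 0.3 -1; 0 0 0 0 0 0.2 -1; 0 0 0 0 0 0 -1'; python3 look.py f5
```

```text
clock: 34.65
tool_pos: [0.4239, 0.0884, 0.0324]
orientation: [180.0, -0.0, -90.1]
force: [-0.1, -0.1, -3.0]
opening: 0.0644
[0.42433287 0.0888142  0.03303715]
```

View pics/f5side.png

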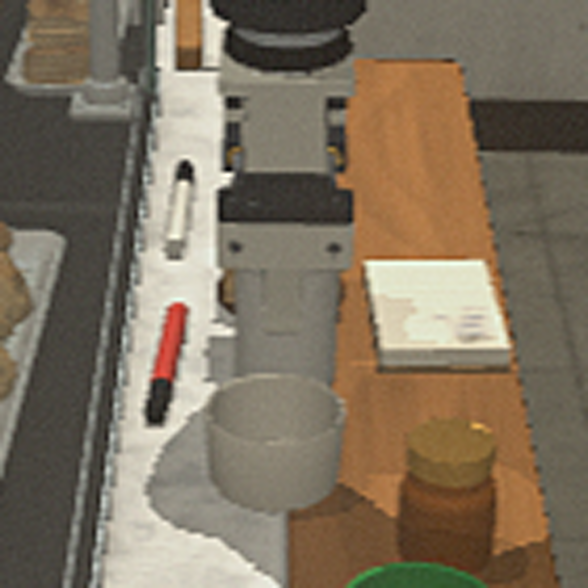

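```bash
python3 -m jog '0 0 0 0 0 0.05 -1; 0 0 0 0 0 0.04 -1; 0 0 0 0 0 0 -1'; python3 -m jog '0 0 0 0 0 0 0.55; 0 0 0 0 0 0 0.65; 0 0 0 0 0 0 0.75; 0 0 0 0 0 0 0.75; 0 0 0 0 0 -0.4 0.75; 0 0 0 0 0 -0.7 0.75; 0 0 0 0 0 -1 0.75; 0 0 0 0 0 -0.8 0.75'; python3 look.py f6
```

```text
clock: 35.12
tool_pos: [0.4243, 0.0888, 0.0293]
orientation: [-180.0, 0.0, -90.0]
force: [-0.5, 0.2, -0.4]
opening: 0.0642
clock: 36.12
tool_pos: [0.4242, 0.0887, 0.1466]
orientation: [-180.0, 0.0, -90.0]
force: [0.2, 0.3, -0.9]
opening: 0.0765
[0.4261023  0.08979273 0.14854122]
```

View pics/f6side.png

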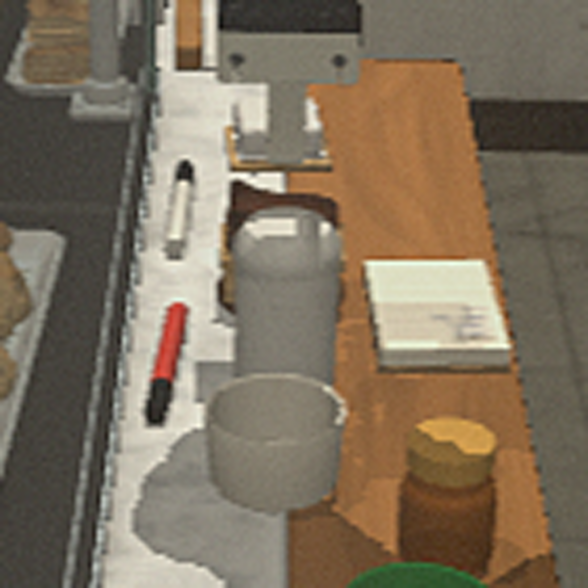

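```bash
python3 -m jog '0 0 0 -0.6 0.3 0 1; 0 0 0 -0.9 0.4 0 1; 0 0 0 -0.9 0.4 0 1; 0 0 0 -0.9 0.4 0 1; 0 0 0 -0.9 0.4 0 1; 0 0 0 -0.44 0.41 0 1; 0 0 0 0 0 0 1; 0 0 0 0 0 0 1'
python3 - <<'E'
from h import *
o=ctrl.get_obs();t=o['tool_pos']
p,P,T=cloud('side')
for z0,z1 in ((.165,.2),(.24,.28),(.03,.065),(.06,.085)):
    rep(str(z0),P[box(P,p,(.28,.39),(.16,.335) if z0<.1 else (.15,.40),(z0,z1))])
m=box(P,p,(.36,.48),(.03,.13),(.06,.12)); rep('shaker',P[m])
print(t)
E
python3 l2.py g1 250 140 140 140
```

```text
clock: 37.22
tool_pos: [0.3317, 0.2739, 0.1447]
orientation: [180.0, -0.0, -90.0]
force: [1.2, -0.2, -0.2]
opening: 0.0871
0.165 121 mid [0.3331 0.3331] ext [0.022 0.008] mean [0.3332 0.3339 0.1861] rect [333.4 332.8] [10.6 23.4] 78.0
0.24 1145 mid [0.3334 0.2835] ext [0.076 0.179] mean [0.3386 0.335  0.2645] rect [332.7 277.9] [ 78.7 194.8] 0.0
0.03 315 mid [0.3337 0.2921] ext [0.05  0.032] mean [0.3361 0.297  0.0469] rect [360.9 260.3] [ 46.  124.1] 45.6
0.06 283 mid [0.3336 0.2824] ext [0.043 0.046] mean [0.3338 0.287  0.0717] rect [333.3 282.2] [49.7 46.6] 73.0
shaker 605 mid [0.4236 0.0988] ext [0.062 0.049] mean [0.4231 0.1082 0.0922] rect [422.1  96.2] [61.  60.4] 42.8
[0.3316601  0.27394082 0.14466752]
[0.33197731 0.27370893 0.14483815] [ 66.   -0.4 -33.2  -0.  -57.3  23.9]
```

View pics/g1.png

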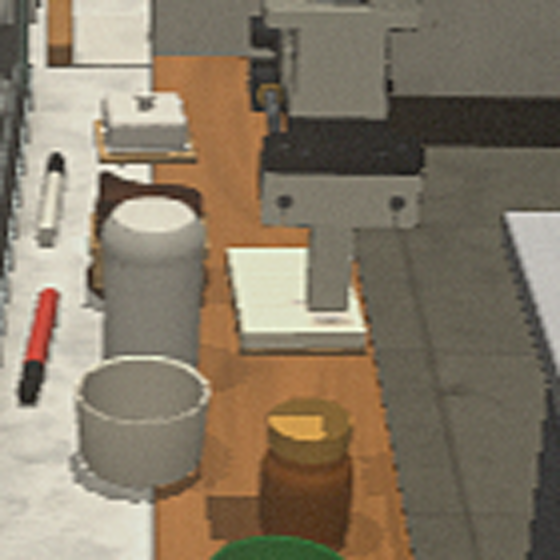

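```bash
python3 -m jog '0 0 0 -0.06 -0.02 0.4 1; 0 0 0 0 0 0.6 1; 0 0 0 0 0 0.6 1; 0 0 0 0 0 0.4 1; 0 0 0 0 0 0 1'; python3 -m jog '0 0 0 0 0 0.5 1; 0 0 0 0 0 0.5 1; 0 0 0 0 0 0.45 1; 0 0 0 0 0 0 1'; python3 l2.py g2 250 140 140 140
```

```text
clock: 37.95
tool_pos: [0.3325, 0.2753, 0.0641]
orientation: [179.9, -0.1, -90.1]
force: [-0.3, 0.9, 0.4]
opening: 0.0879
clock: 38.45
tool_pos: [0.3326, 0.2761, 0.0069]
orientation: [180.0, -0.1, -90.1]
force: [-0.2, 0.1, 0.4]
opening: 0.0877
[0.33289748 0.27663026 0.00752689] [ 66.   11.3 -43.    0.  -35.7  23.9]
```

View pics/g2.png

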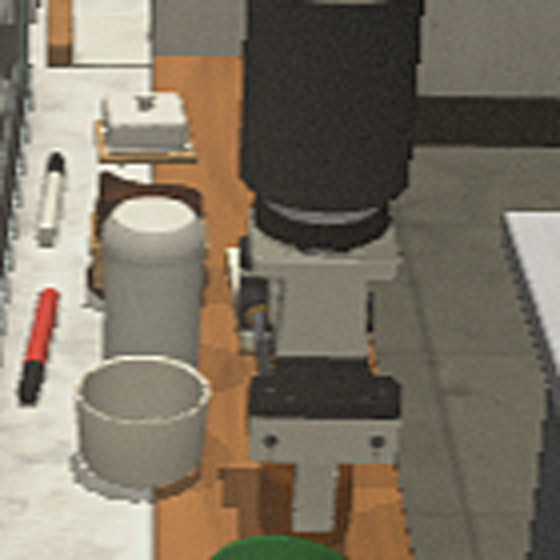

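```bash
python3 -m jog '0 0 0 0 0 0 0.4; 0 0 0 0 0 0 -1; 0 0 0 0 0 0 -1; 0 0 0 0 0 0 -1;0 0 0 0 0 0 -1;0 0 0 0 0 0 -1'; python3 -m jog '0 0 0 0 0 -0.3 -1; 0 0 0 0 0 -0.7 -1; 0 0 0 0 0 -1 -1; 0 0 0 0 0 -1 -1;0 0 0 0 0 -1 -1;0 0 0 0 0 -0.3 -1; 0 0 0 0 0 0 -1'; python3 l2.py g3 250 140 140 140
```

```text
clock: 39.25
tool_pos: [0.3328, 0.2773, 0.0074]
orientation: [-180.0, 0.0, -90.0]
force: [0.0, 2.3, 5.4]
opening: 0.0526
clock: 40.12
tool_pos: [0.3323, 0.2765, 0.1793]
orientation: [180.0, 0.1, -90.1]
force: [0.4, 0.5, -2.6]
opening: 0.0523
[0.33199132 0.27599759 0.178322  ] [ 66.1  -2.1 -30.   -0.  -62.2  23.9]
```

View pics/g3.png

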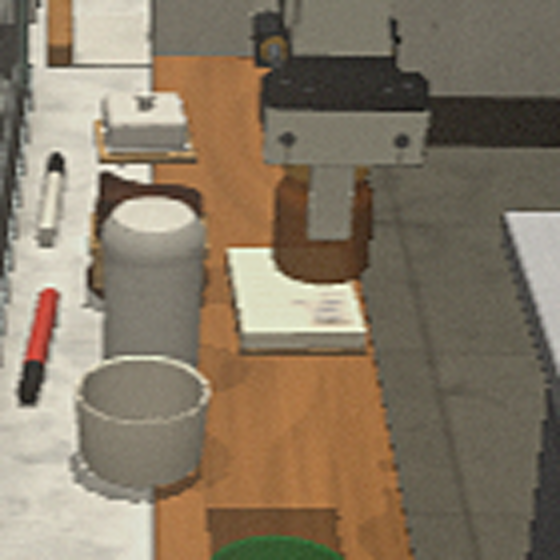

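```bash
python3 -m jog '0 0 0 0.4 -0.4 0 -1; 0 0 0 0.7 -0.6 0 -1; 0 0 0 0.9 -0.6 0 -1; 0 0 0 0.9 -0.5 0 -1; 0 0 0 0.9 -0.19 0 -1; 0 0 0 0.9 0 0 -1; 0 0 0 0.9 0 0 -1; 0 0 0 0.9 0 0 -1'; python3 -m jog '0 0 0 0.9 0 0 -1; 0 0 0 0.9 0 0 -1; 0 0 0 0.9 0 0 -1; 0 0 0 0.8 0 0 -1; 0 0 0 0.46 0 0 -1; 0 0 0 0 0 0 -1; 0 0 0 0 0 0 -1'; python3 l2.py g4 220 100 140 140
python3 - <<'E'
from h import *
p,P,T=cloud('top')
rep('ram',P[box(P,p,(.36,.49),(.14,.27),(.036,.06))]);rep('shaker',P[box(P,p,(.36,.49),(.03,.14),(.1,.13))])
cv2.imwrite('pics/g4t.png',cv2.resize(p[180:280,200:440],None,fx=3.3,fy=3.3,interpolation=cv2.INTER_CUBIC)[:,:,::-1])
E
```

```text
clock: 41.18
tool_pos: [0.4226, 0.015, 0.1772]
orientation: [179.8, -0.1, -90.1]
force: [0.8, 0.6, -1.3]
opening: 0.0527
clock: 42.05
tool_pos: [0.4232, -0.1415, 0.178]
orientation: [179.9, 0.0, -90.1]
force: [0.0, 0.2, -2.1]
opening: 0.0527
[ 0.42336288 -0.14128118  0.17829486] [  7.   -0.6 -28.5  -0.  -62.1  83. ]
ram 167 mid [0.4297 0.2048] ext [0.08  0.077] mean [0.4344 0.2116 0.0464] rect [429.  206.5] [81.7 77.9] 19.6
shaker 0
```

View pics/g4.png

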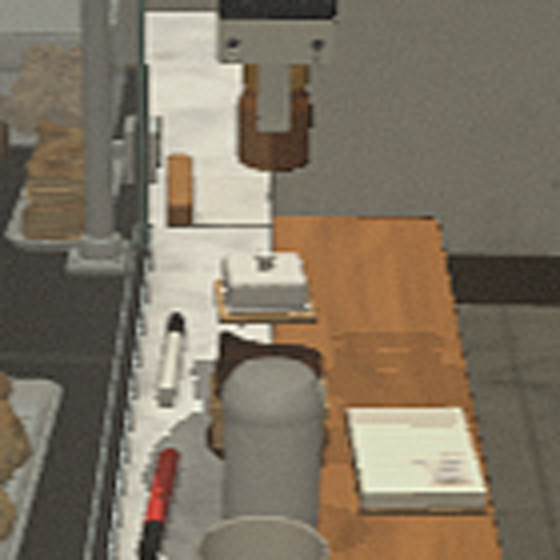

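View pics/g4t.png

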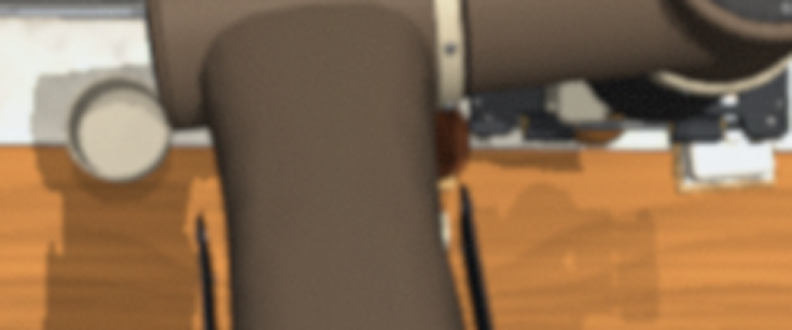

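```bash
python3 -m jog '0 0 0 0.1 0 0.5 -1; 0 0 0 0 0 0.7 -1; 0 0 0 0 0 0.7 -1; 0 0 0 0 0 0.7 -1; 0 0 0 0 0 0.5 -1; 0 0 0 0 0 0.3 -1; 0 0 0 0 0 0 -1'; python3 -m jog '0 0 0 0 0 0.3 -1; 0 0 0 0 0 0.3 -1; 0 0 0 0 0 0.2 -1; 0 0 0 0 0 0 -1';  python3 l2.py g5 220 100 140 140
```

```text
clock: 43.02
tool_pos: [0.4235, -0.1455, 0.0426]
orientation: [179.9, -0.0, -90.0]
force: [-0.1, -0.2, -2.1]
opening: 0.053
clock: 43.52
tool_pos: [0.4232, -0.1458, 0.0103]
orientation: [179.9, -0.0, -90.1]
force: [-0.1, 0.0, -1.8]
opening: 0.0526
[ 0.42361934 -0.1458499   0.01078297] [  6.4  12.2 -41.    0.  -36.8  83.6]
```

View pics/g5.png

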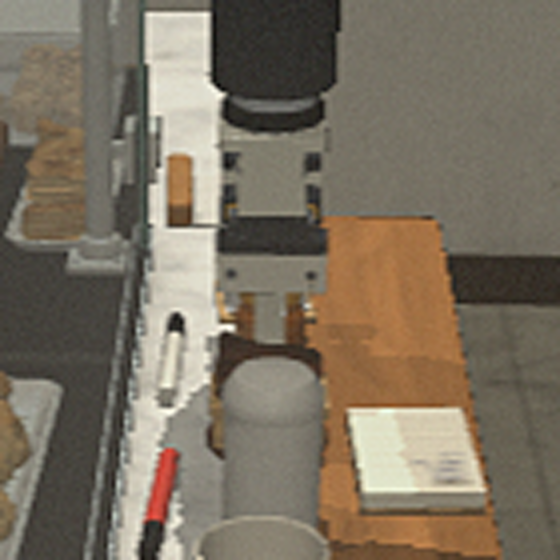

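```bash
python3 -m jog '0 0 0 0 0 0.05 -1; 0 0 0 0 0 0.03 -1; 0 0 0 0 0 0 -1'; python3 -m jog '0 0 0 0 0 0 0.35; 0 0 0 0 0 0 0.5; 0 0 0 0 0 0 0.64; 0 0 0 0 0 0 0.64; 0 0 0 0 0 -0.4 0.64; 0 0 0 0 0 -0.7 0.64; 0 0 0 0 0 -1 0.64; 0 0 0 0 0 -1 0.64'
```

```text
clock: 43.95
tool_pos: [0.4239, -0.1458, 0.0079]
orientation: [-180.0, 0.0, -90.0]
force: [0.8, -0.6, -2.0]
opening: 0.0529
clock: 44.95
tool_pos: [0.4236, -0.1458, 0.1331]
orientation: [180.0, -0.0, -90.0]
force: [1.3, -0.5, -1.2]
opening: 0.0718
```

```bash
python3 -m jog '0 0 0 0 0 -1 0.64; 0 0 0 0.5 0.2 -0.5 0.64; 0 0 0 1 0.2 0 1; 0 0 0 1 0.3 0 1; 0 0 0 1 0.3 0 1; 0 0 0 1 0.3 0 1; 0 0 0 1 0.3 0 1; 0 0 0 1 0.3 0 1'; python3 -m jog '0 0 0 1 0.3 0 1; 0 0 0 1 0.3 0 1; 0 0 0 1 0.3 0 1; 0 0 0 1 0.3 0 1; 0 0 0 1 0.3 0 1; 0 0 0 0 0 0 1; 0 0 0 0 0 0 1'; python3 look.py k1
python3 - <<'E'
from h import *
for n in ('top','side'):
    p,P,T=cloud(n); hsv=cv2.cvtColor(p,cv2.COLOR_RGB2HSV); print(n)
    dark=(hsv[...,2]<110)&(hsv[...,1]>90)
    rep('brownie',P[box(P,p,(.36,.49),(-.1,.05),(.06,.1))])
    rep('riser',P[box(P,p,(.36,.49),(-.1,.05),(.036,.05))])
    rep('shaker',P[box(P,p,(.36,.49),(.03,.14),(.1,.13))])
    rep('honey',P[box(P,p,(.36,.49),(-.2,-.09),(.062,.09))])
    rep('butter',P[box(P,p,(.36,.49),(-.32,-.2),(.024,.038))])
    rep('ram',P[box(P,p,(.36,.49),(.14,.27),(.036,.06))])
    rep('penr',P[box(P,p,(.48,.515),(0,.17),(.009,.025))]);rep('penw',P[box(P,p,(.48,.515),(-.23,-.06),(.009,.025))]);rep('tape',P[box(P,p,(.42,.53),(.37,.48),(.012,.03))])
E
```

```text
clock: 45.95
tool_pos: [0.347, -0.407, 0.1918]
orientation: [-180.0, 0.0, -90.0]
force: [0.5, 0.3, -0.1]
opening: 0.0879
clock: 46.82
tool_pos: [0.2872, -0.6053, 0.1913]
orientation: [180.0, 0.1, -90.1]
force: [-0.6, 0.1, -0.2]
opening: 0.0877
[ 0.28775118 -0.60492209  0.19193028]
top
brownie 652 mid [ 0.4235 -0.0255] ext [0.07  0.052] mean [ 0.4247 -0.0253  0.07  ] rect [424.5 -25.2] [74.5 56.1] 3.6
riser 91 mid [ 0.4253 -0.0242] ext [0.084 0.058] mean [ 0.4081 -0.0236  0.0446] rect [425.4 -24.2] [58.5 84.9] 90.0
shaker 571 mid [0.4229 0.0885] ext [0.058 0.058] mean [0.4219 0.0886 0.1114] rect [423.7  88.8] [64.  63.2] 0.5
honey 308 mid [ 0.4245 -0.1433] ext [0.044 0.042] mean [ 0.4241 -0.1431  0.0765] rect [ 424.1 -143.5] [46.  47.2] 3.3
butter 472 mid [ 0.4294 -0.2659] ext [0.061 0.062] mean [ 0.4293 -0.2666  0.0342] rect [ 428.8 -266.6] [64.2 64.3] 4.9
ram 177 mid [0.4295 0.2035] ext [0.079 0.079] mean [0.4339 0.2081 0.0472] rect [429.7 203.6] [80.  79.2] 1.0
penr 278 mid [0.4977 0.079 ] ext [0.018 0.128] mean [0.4976 0.0782 0.0157] rect [498.   80.3] [ 22.7 141.8] 0.6
penw 277 m
[... 563 characters left out ...]
8.8] 48.7
honey 136 mid [ 0.4251 -0.1415] ext [0.045 0.047] mean [ 0.4249 -0.1368  0.0714] rect [ 425.4 -140.3] [49.2 47.5] 67.8
butter 97 mid [ 0.4283 -0.2663] ext [0.062 0.065] mean [ 0.4318 -0.2679  0.0322] rect [ 429.  -262.8] [63.5 71.7] 3.6
ram 302 mid [0.4292 0.2043] ext [0.076 0.083] mean [0.4294 0.2034 0.0426] rect [428.9 205.1] [86.5 80.6] 82.5
penr 131 mid [0.4978 0.0814] ext [0.018 0.132] mean [0.4978 0.0849 0.0128] rect [497.4  79.4] [138.1  14.3] 86.4
penw 86 mid [ 0.4987 -0.1453] ext [0.013 0.136] mean [ 0.4988 -0.1425  0.0127] rect [ 498.8 -146.7] [142.4  12.9] 89.3
tape 675 mid [0.4832 0.4269] ext [0.088 0.083] mean [0.4821 0.4264 0.0173] rect [482.3 424.8] [ 90.1 109.7] 0.3
```

View pics/k1side.png

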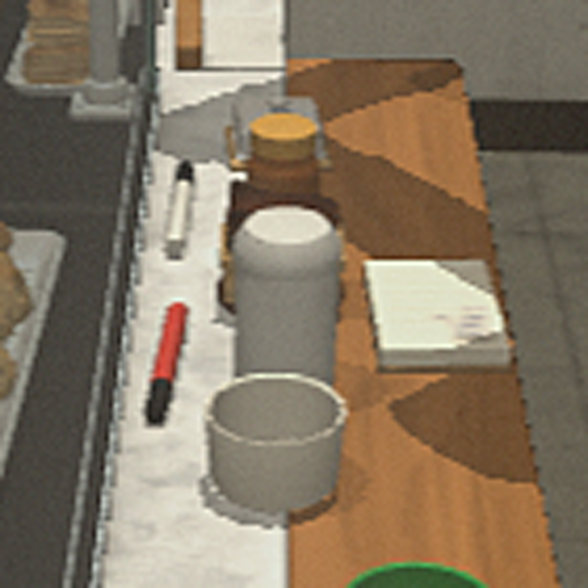

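View pics/k1top.png

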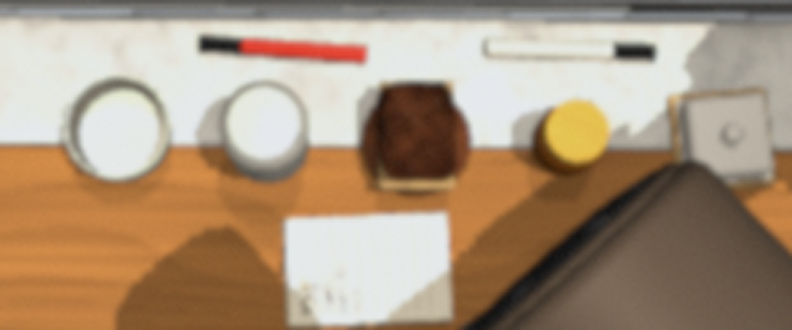

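```bash
python3 -c "
from plant import ctrl
print(ctrl.close_job())"
```

```text
the job is handed in; nothing more can be done
None
```

The brownie display is set out and the job was handed in at about 47 s. By my last checks every requirement was met, but close_job gives no verdict.

**What I did:** I laid the riser on the board and the brownie on the riser, long sides the same way (pointing away from the robot). I then stood the shaker between the board and the ramekin, and the honey jar between the board and the butter dish. Everything is released and the arm is parked clear.

**Last checks (top and side cameras):**

| Check | Measured | Limit |
|---|---|---|
| Riser to board centre | about 2 mm | 15 mm |
| Brownie to riser centre | about 2 mm (up to about 9 mm by the part-hidden side view) | 15 mm |
| Brownie parallel to riser | within about 4° | 15° |
| Shaker to board / ramekin | about 115 / 115 mm | 134 mm |
| Honey jar to board / butter dish | about 117 / 123 mm | 134 mm |
| Shaker and jar off the board's left-right line | about 1 mm | 18 mm |
| Pens and tape | unmoved, within the measuring noise (about 1–3 mm) | 25 mm |

I did not measure tilt or speed; both things stand upright in the pictures.

**What disagreed or went wrong:**
- **Long sides:** the riser and brownie started with their long sides left-right, not pointing away from the robot as the brief says. I gripped them front-to-back across 58 mm and turned them a quarter turn in the air.
- **Fingertip height:** the fingertips were about 27 mm higher than the reported TCP, so my first grasp of the riser closed in the air.
- **Riser tipped:** on the second try a finger that was not fully open pressed on the riser and tipped it. The wrist force at the end of that move read about 27 N. The riser fell back flat when I raised the tool, and the third grasp held.
- **Side camera:** it read about 6 mm off in y, so I relied on the top view.

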